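# Put the bench tools back on their shadow boards

## Robot

A 7-joint arm with a two-finger parallel gripper is mounted at the origin on the work surface. World frame = base frame: x ahead of the robot, y to its left, z up, the work surface at z = 0. Lengths are in m, angles in rad, forces in N, time in s.
With the tool pointing down it reaches from about 0.35 to 0.9 m from the base axis. Payload 8.1 kg.
Tool frame: the origin (TCP) lies at the very end of the fingers, on their centre line; the grasp point (between the pads) lies 19 mm behind it; z points along the fingers, x is the direction in which the jaws open and shut, and the axes are right-handed (so a half turn about z gives the same grasp; the last joint's range is limited). The gripper opens to 92 mm and grips with 3 to 60 N. Pads are 19 mm wide; open, the fingers measure 130 mm over their backs; the gripper's body (75 mm by 190 mm) begins 47 mm behind the grasp point.
Start: joints at [-1.265, 0.434, 0.025, 1.573, -0.012, 1.134, -0.075], TCP at [0.248, 0.574, 0.227] pointing down, gripper open.
Joint ranges: [-2.62, 2.62], [-0.44, 2.09], [-1.27, 1.32], [0.08, 2.57], [-1.32, 4.46], [0.12, 2], [-2.74, 2.74]. Speed limits (rad/s): [2.22, 2.22, 3.01, 3.01, 3.14, 3.14, 3.14].

## Interface

Orientations are given as a rotation vector (axis times angle).
In Python, from cell import telemetry, viewer, job, find_in, silhouettes, landmark_of gives the robot as it stands.
- The arm moves only by the tool drive_tool, never from a script. Its argument "targets" is a list of rows, each an object of numbers: "dx", "dy", "dz": the shift along the tool's x, y, z in units of 50 mm (1.0 is 50 mm); "twist": the turn about the tool's z in units of 5 degrees (1.0 is 5 degrees); "grip": the finger opening in mm, from 0 to 91.8. A call has 1 to 12 rows; each row is the pose to reach, as a shift and turn from the pose commanded when the call began, along the tool's axes at that moment; what a row does not reach only later rows make up. A row lasts 1/10 s, in which the tool goes at most 50 mm and 8.59 degrees, less where a joint would pass 70% of its speed; a pose out of reach is approached as far as the arm can. A call with a gripper value outside its range is refused whole. The fingers move at their own pace and stop on an object; the grip force is fixed at half the most. Time passes only in rows, so rows that repeat a pose let the fingers close. It gives the time, the measured TCP pose, the force and the opening at its end, in the units of the state.
- telemetry.get_obs(): the state, without advancing time (a new reading comes with each control period).
- viewer.capture(name): name is "side" or "top" or "wrist"; returns the picture (384x512x3 uint8, blue, green, red); there is no depth.
- viewer.get_calibration(name): a dict with "camera_matrix" (3x3 intrinsics, pixels), "k1" (the pictures are not rectified: a ray, as slopes to the right and down, at radius r is drawn at 1 + k1 r^2 times it, then the intrinsics apply), "world_to_cam" (4x4, takes a point from world to camera coordinates); the wrist camera has in their place "mount" (4x4, takes a point from camera to tool coordinates, whose origin is the TCP and whose axes are the tool frame's). Camera axes: x right, y down, z forward; pixel columns grow to the right and rows downward; lengths in m; the calibration is good to about 2 mm. A picture is of the moment at which its call begins: read the wrist's pose just before it. get_calibration takes no time and is no camera call.
- job.hand_in(): hands the job in, once; it reports no verdict.
Trained networks look in the newest picture that a camera, given by its name, has taken for a name from the list of things; names that differ only in an ending like _2 or _b are one class to them, and where a whole thing is asked for, a point or a joint stands for the part that bears it (a point fixed in the world has none). Each returns a list of dicts, best first, with "p" (0 to 1); they miss things now and then, are a little off and sometimes report something else, mostly with a low value. They report only what shows in the picture. A call takes as long as a camera call. They do not tell look-alikes from the thing itself.
- find_in(camera, label): "location" ([x, y, z] in m, in world coordinates, good to about 4 mm: the middle of the surface that is visible of it).
- silhouettes(camera, label): "pixels" (384x512 bool, what is visible of it).
- landmark_of(camera, label): "location" ([x, y, z] in m, in world coordinates, good to about 4 mm: a listed point, or the origin of a listed thing).
The state is a dict: "clock": time; "joint_positions": joint angles; "joint_vel": joint speeds; "tau": joint torques, N m; "tcp_pos": TCP position; "tcp_rot": TCP orientation; "contact_force": force on the tool from outside, world axes, zero at the start; "wrist_torque": the same for the moment, N m; "finger_gap": opening from 0.0 (shut) to 1.0 (fully open).
Only numpy, scipy, OpenCV 4.12 (cv2) and the standard library are available. Lean on these libraries where they do the work, as an engineer would, in place of code of your own. Each camera call takes 0.05 s, during which the arm holds its last target.

## Task

The lesson is over: lay each of the four tools on the bench - the block plane, the cork sanding block, the small square and the G-clamp - flat on the plywood board that carries its own painted silhouette, the same way round as the painting, so that it covers it. Set them down gently, and leave the roll of tape and the drilled pencil block where they are.

Things in the scene. Friction and masses are not known exactly. Their poses are not given: they have to be found in the camera images.
- plane_mid (a point): Block plane standing on its sole, loose, 0.6 kg: grey iron body 150 mm long with round ends, 46 mm wide, flat upright sides 32 mm high along the middle 100 mm; bright cap, brass knob at the toe, 50 mm high over all. The point is its middle, 28 mm above the sole; x along its length towards the knob, y across the width, z up.
- sanding_block_mid (a point): Plain cork sanding block, loose, 110 x 58 x 30 mm high, 80 g. The point is its centre, 15 mm up; x along the 110 mm, y across the 58 mm, z up.
- square_stock (a point): Small square lying flat, loose, 0.2 kg: dark steel stock 72 x 22 x 15 mm high, with a bright blade 21 mm wide, 2 mm thick, standing 81 mm out from one end of it, 6 mm above the surface. It balances on the stock. The point is the stock's centre, 7.5 mm up; y along the stock (blade at the +y end), the blade points along -x: grip the stock across x (22 mm). z up.
- clamp_spine (a point): Dark G-clamp lying flat, loose, 0.4 kg: C frame 18 mm high; spine 78 x 14 mm, two arms reaching 56 mm to -y, 40 mm clear between them; the screw, wound back, sticks out along -x. 154 x 86 mm over all. The point is the spine's centre, 9 mm up; x along the spine away from the screw, y across the spine away from the throat. Grip there across y (14 mm).
- board_plane_top (a point): Plywood board 160 x 100 x 9 mm, fixed flat on the bench, with the black silhouette of the block plane (150 x 46 mm, round ends) painted on its top. The point is the centre of its top face; x along its length, y across, z up. Silhouette centred on the point, length along x, the same either way round.
- board_sanding_top (a point): Plywood board 160 x 100 x 9 mm, fixed flat on the bench, with the black silhouette of the sanding block (110 x 58 mm rectangle) painted on its top. The point is the centre of its top face; x along its length, y across, z up. Silhouette centred on the point, length along x, the same either way round.
- board_square_top (a point): Plywood board 160 x 100 x 9 mm, fixed flat on the bench, with the black silhouette of the square (an L) painted on its top. The point is the centre of its top face; x along its length, y across, z up. When the square covers it, the centre of its stock is over x = +40 mm, y = 0 and its axes point as the board's do.
- board_clamp_top (a point): Plywood board 160 x 100 x 9 mm, fixed flat on the bench, with the black silhouette of the G-clamp (a C with its screw and cross bar) painted on its top. The point is the centre of its top face; x along its length, y across, z up. When the clamp covers it, its spine point is over x = +38 mm, y = +28 mm and its axes point as the board's do.
- tape_mid (a point): Roll of cream masking tape lying flat, 88 mm across, 36 mm high, loose; to be left alone. The point is its centre, 18 mm up.
- pencil_block_mid (a point): Pale wooden pencil block 120 x 60 x 30 mm high with three rows of drilled holes, loose; to be left alone. The point is its centre, 15 mm up; x along its length.
Things that resemble listed ones, but are neither listed nor needed, are in the scene too. What is shaped like the part that bears clamp_spine but yellow is not meant.

How it is judged:
By the outcome, as a careful person would: the job done as asked, in the order asked, and still so for the second after the job is handed in, with the robot touching nothing.
It also fails if it takes over 120 s, if anything falls off the work surface, if the arm or the gripper's body presses on something with over 40 N, if the wrist force passes 120 N, or if a joint passes its speed limit or range.

## Working session

There is one attempt and no reset: what is moved stays moved. The work goes in short steps, Python scripts to look and compute and a tool call to move; the robot and the scene stay as the last step left them, time stands still between calls to the robot, and variables do not carry over. Pictures are saved under pics/ and viewed, and the job is handed in when it is done.

Besides the shell and the picture viewer there is one more tool, called after ">>>" as a command line: name --argument value ..., lists and objects as JSON in quotes. drive_tool: Moves the arm, as the interface text tells. Its arguments: {"type":"object","properties":{"targets":{"type":"array"}},"required":["targets"]}

```bash
mkdir -p pics; ls
python3 - <<'E'
from cell import telemetry, viewer
import cv2, numpy as np
print(telemetry.get_obs())
for n in ["side","top","wrist"]:
    im=viewer.capture(n); cv2.imwrite(f"pics/a_{n}.png",im)
    print(n,viewer.get_calibration(n))
E
```

```text
pics
{'clock': 0.0, 'joint_positions': array([-1.26458303,  0.43523506,  0.02497187,  1.5741196 , -0.01159145,
        1.13401407, -0.07507881]), 'joint_vel': array([-5.64363718e-04, -5.38402113e-04,  8.11370439e-04, -1.93868021e-03,
        5.29744478e-05,  2.11456876e-03, -1.47574083e-04]), 'tau': array([ 4.50824182e-04, -6.67833924e+01,  9.85170454e-01, -3.14460254e+01,
       -6.06646598e-02,  4.27353778e-02,  1.41910205e-04]), 'tcp_pos': array([0.2482954 , 0.57298365, 0.22592877]), 'tcp_rot': array([ 2.62530092e+00,  1.72365402e+00, -1.99804525e-03]), 'contact_force': array([ 0.65087067, -0.74744248, -0.86078262]), 'wrist_torque': array([ 0.01528948,  0.01994425, -0.00734837]), 'finger_gap': 0.9997216322503619}
side {'camera_matrix': array([[462.8722448 ,   0.        , 251.96131301],
       [  0.        , 462.8722448 , 192.33961152],
       [  0.        ,   0.        ,   1.        ]]), 'k1': -0.04095097172600211, 'world_to_cam': array([[ 0.73999419, -0.67229377,  0.02072882, -0.35883305],
       [-0.35027731, -0.41149378, -0.84141469,  0.19382555],
       [ 0.57420763,  0.615381
[... 418 characters left out ...]
067,  0.4467421 ],
       [ 0.07076649,  0.00681876, -0.9974696 ,  1.07892981],
       [ 0.        ,  0.        ,  0.        ,  1.        ]])}
wrist {'camera_matrix': array([[300.48544744,   0.        , 258.79332128],
       [  0.        , 300.48544744, 193.2920378 ],
       [  0.        ,   0.        ,   1.        ]]), 'k1': -0.06422216738198022, 'mount': array([[ 9.99999622e-01,  8.38689231e-05,  8.65478273e-04,
        -5.58231775e-04],
       [-3.49353122e-04,  9.50222461e-01,  3.11572068e-01,
        -8.45278765e-02],
       [-7.96265680e-04, -3.11572252e-01,  9.50222131e-01,
        -1.58293858e-01],
       [ 0.00000000e+00,  0.00000000e+00,  0.00000000e+00,
         1.00000000e+00]])}
```

View pics/a_top.png

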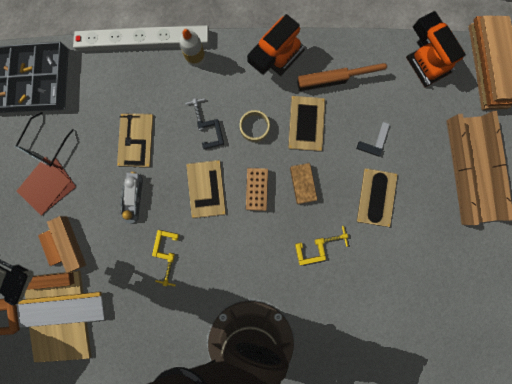

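View pics/a_side.png

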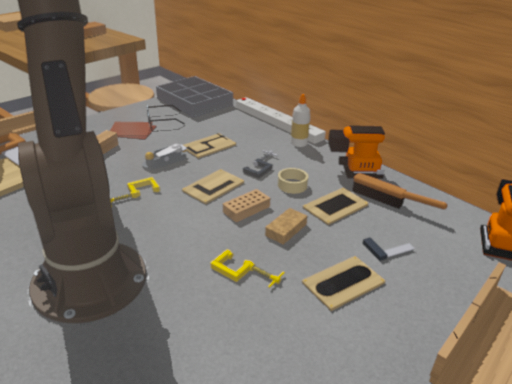

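View pics/a_wrist.png

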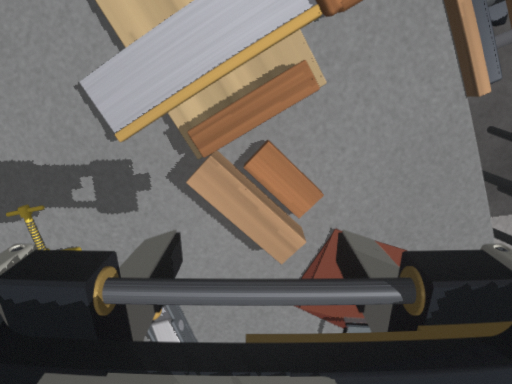

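```bash
cat > h.py <<'E'
import numpy as np, cv2
from cell import telemetry, viewer, job, find_in, silhouettes, landmark_of
from scipy.spatial.transform import Rotation as R
def cam(name, obs=None):
    c=viewer.get_calibration(name)
    K=c["camera_matrix"];k1=c["k1"]
    if name=="wrist":
        T=np.eye(4);T[:3,:3]=R.from_rotvec(obs["tcp_rot"]).as_matrix();T[:3,3]=obs["tcp_pos"]
        W=np.linalg.inv(T@c["mount"])
    else: W=c["world_to_cam"]
    return K,k1,W
def proj(C,P):
    K,k1,W=C
    P=np.atleast_2d(P).astype(float)
    q=P@W[:3,:3].T+W[:3,3]
    s=q[:,:2]/q[:,2:3]
    s=s*(1+k1*(s**2).sum(1,keepdims=True))
    return s*K[0,0]+K[:2,2]
def back(C,uv,z):
    K,k1,W=C
    uv=np.atleast_2d(uv).astype(float)
    D=np.array([k1,0,0,0.])
    s=cv2.undistortPoints(uv.reshape(-1,1,2),K,D).reshape(-1,2)
    Rm=W[:3,:3];o=-Rm.T@W[:3,3]
    d=np.c_[s,np.ones(len(s))]@Rm
    return o+d*((z-o[2])/d[:,2])[:,None]
E
python3 - <<'E'
from h import *
im=viewer.capture("top"); np.save("top0.npy",im)
C=cam("top")
for l in ["plane_mid","sanding_block_mid","square_stock","clamp_spine","board_plane_top","board_sanding_top","board_square_top","board_clamp_top","tape_mid","pencil_block_mid"]:
    r=landmark_of("top",l)
    print(l,[(round(d["p"],2),np.round(d["location"],3),np.round(proj(C,d["location"])[0])) for d in r[:3]])
cv2.imwrite("pics/topzoom.png",cv2.resize(im[80:290,100:420],None,fx=2.5,fy=2.5,interpolation=cv2.INTER_CUBIC))
print(telemetry.get_obs()["clock"])
E
```

```text
plane_mid [(0.98, array([0.423, 0.348, 0.027]), array([129., 198.]))]
sanding_block_mid [(0.77, array([ 0.462, -0.158,  0.018]), array([303., 183.]))]
square_stock [(0.73, array([ 0.568, -0.356,  0.006]), array([369., 147.])), (0.64, array([ 0.46 , -0.155,  0.014]), array([302., 184.]))]
clamp_spine [(0.85, array([0.294, 0.27 , 0.007]), array([157., 242.])), (0.8, array([ 0.239, -0.181,  0.009]), array([312., 260.])), (0.75, array([0.62 , 0.088, 0.007]), array([219., 131.]))]
board_plane_top []
board_sanding_top [(0.77, array([ 0.643, -0.174,  0.009]), array([307., 122.]))]
board_square_top [(0.92, array([0.449, 0.13 , 0.01 ]), array([204., 189.]))]
board_clamp_top [(0.8, array([0.601, 0.342, 0.011]), array([134., 139.]))]
tape_mid [(0.69, array([ 0.635, -0.015,  0.022]), array([254., 125.]))]
pencil_block_mid [(0.74, array([ 0.447, -0.019,  0.014]), array([256., 189.]))]
0.7
```

View pics/topzoom.png

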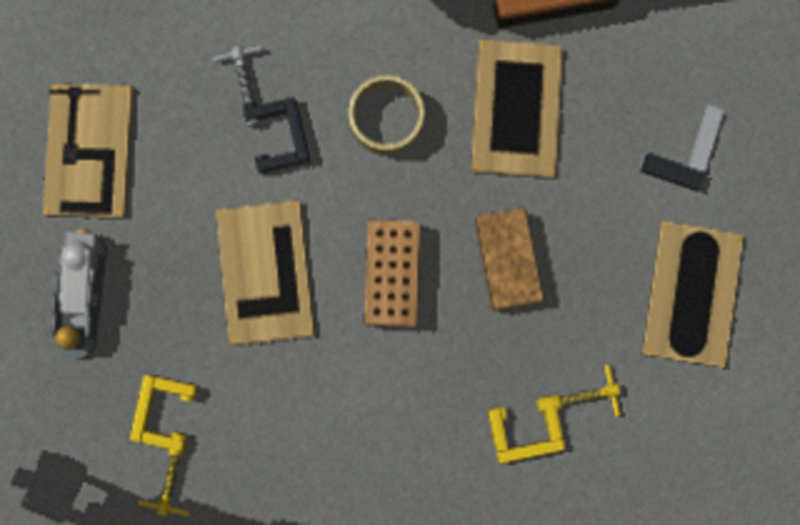

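```bash
cat >> h.py <<'E'
from scipy.optimize import minimize
def rect(a,b,c,d): return np.array([[a,c],[b,c],[b,d],[a,d]],float)
def stad(L,W,n=12):
    r=W/2;c=L/2-r;t=np.linspace(-np.pi/2,np.pi/2,n)
    return np.r_[np.c_[c+r*np.cos(t),r*np.sin(t)],np.c_[-c-r*np.cos(t),-r*np.sin(t)]]
mm=1e-3
# parts: list of (polygon xy, z0, z1), convex
PARTS={
 "plane":[(stad(.15,.046),-.028,.004)],
 "sanding":[(rect(-.055,.055,-.029,.029),-.015,.015)],
 "square":[(rect(-.011,.011,-.036,.036),-.0075,.0075),(rect(-.092,-.011,.015,.036),-.0015,.0005)],
 "clamp":[(rect(-.039,.039,-.007,.007),-.009,.009),(rect(.02,.039,-.056-.007,-.007),-.009,.009)],
 "board":[(rect(-.08,.08,-.05,.05),-.009,0)],
 "p_plane":[(stad(.15,.046),0,0)],
 "p_sanding":[(rect(-.055,.055,-.029,.029),0,0)],
 "p_square":[(rect(.029,.051,-.036,.036),0,0),(rect(-.052,.029,.015,.036),0,0)],
}
def render(C,parts,x,y,yaw,z,shape=(384,512),S=4):
    m=np.zeros((shape[0]*S,shape[1]*S),np.uint8)
    c,s=np.cos(yaw),np.sin(yaw)
    for poly,z0,z1 in parts:
        xy=poly@np.array([[c,s],[-s,c]])+[x,y]
        P=np.r_[np.c_[xy,np.full(len(xy),z+z0)],np.c_[xy,np.full(len(xy),z+z1)]]
        uv=proj(C,P)
        h=cv2.convexHull(((uv+.5)*S-.5).astype(np.float32)).reshape(-1,2)
        cv2.fillPoly(m,[np.round(h*16).astype(np.int32)],255,shift=4)
    return cv2.resize(m,(shape[1],shape[0]),interpolation=cv2.INTER_AREA).astype(np.float32)/255
def fit(C,mask,parts,x,y,yaw,z,ignore=None):
    m=mask.astype(np.float32)
    w=np.ones_like(m) if ignore is None else (~ignore).astype(np.float32)
    def cost(p):
        r=render(C,parts,p[0]/1000,p[1]/1000,np.radians(p[2]),z)
        return (np.abs(r-m)*w).sum()/max(m.sum(),1)
    p=np.array([x*1000,y*1000,np.degrees(yaw)]);
    for st in (8,3,1):
        sim=np.r_[[p],[p+[st,0,0]],[p+[0,st,0]],[p+[0,0,st*1.5]]]
        p=minimize(cost,p,method="Nelder-Mead",options=dict(initial_simplex=sim,xatol=.05,fatol=1e-4,maxiter=150)).x
    return p,cost(p)
E
python3 - <<'E'
from h import *
im=np.load("top0.npy");C=cam("top")
hsv=cv2.cvtColor(im,cv2.COLOR_BGR2HSV).astype(int)
# board masks
B={"plane":(377,198),"sanding":(307,124),"square":(206,189),"clamp":(136,140)}
A={"plane":(377,198),"sanding":(307,124)}
ply=((hsv[...,1]>70)&(hsv[...,0]>8)&(hsv[...,0]<30)).astype(np.uint8)
n,lab=cv2.connectedComponents(ply)
out=im.copy()
for k,(u,v) in B.items():
    sub=lab[v-40:v+40,u-30:u+30];ids=np.bincount(sub[sub>0]);i=ids.argmax()
    m=(lab==i).astype(np.uint8)
    cs,_=cv2.findContours(m,cv2.RETR_EXTERNAL,cv2.CHAIN_APPROX_NONE)
    mf=cv2.fillPoly(np.zeros_like(m),[cv2.convexHull(np.vstack(cs))],1)
    p0=back(C,[[u,v]],.009)[0]
    best=min((fit(C,mf,PARTS["board"],p0[0],p0[1],a,.009) for a in (0.15,-.15)),key=lambda t:t[1])
    print(k,np.round(best[0],1),round(best[1],3),m.sum())
    dark=(hsv[...,2]<60)&(cv2.erode(mf,np.ones((5,5)))>0)
    if "p_"+k in PARTS:
      for yaw in (best[0][2],best[0][2]+180):
        q=fit(C,dark,PARTS["p_"+k],best[0][0]/1000,best[0][1]/1000,np.radians(yaw),.009); print("   paint",np.round(q[0],1),round(q[1],3))
for l in ["plane_mid","sanding_block_mid","square_stock","clamp_spine"]:
    r=silhouettes("top",l)
    for d in r[:3]:
        ys,xs=np.nonzero(d["pixels"]); print(l,round(d["p"],2),len(xs),xs.mean().round(1),ys.mean().round(1))
        out[d["pixels"]]=out[d["pixels"]]//2+np.array([0,0,120],np.uint8)
cv2.imwrite("pics/sil.png",cv2.resize(out[80:290,100:420],None,fx=2.5,fy=2.5))
E
```

```text
plane [ 420.2 -376.1   -9.9] 0.028 1198
   paint [ 419.2 -375.6  -10. ] 0.081
   paint [ 419.2 -375.6  170. ] 0.081
sanding [ 643.3 -171.5   -4.6] 0.029 1179
   paint [ 643.8 -170.7   -4.8] 0.093
   paint [ 643.8 -170.7  175.2] 0.093
square [449.8 127.6   6.4] 0.031 1573
   paint [444.7 112.9  -8.9] 1.596
   paint [450.1 127.6 187.7] 0.21
clamp [598.5 342.   -1.8] 0.027 1461
plane_mid 0.69 914 130.9 197.4
sanding_block_mid 0.64 799 303.0 182.8
square_stock 0.91 369 375.3 141.8
clamp_spine 0.9 410 316.0 249.7
clamp_spine 0.71 1895 205.2 188.5
clamp_spine 0.68 506 207.3 125.7
```

View pics/sil.png

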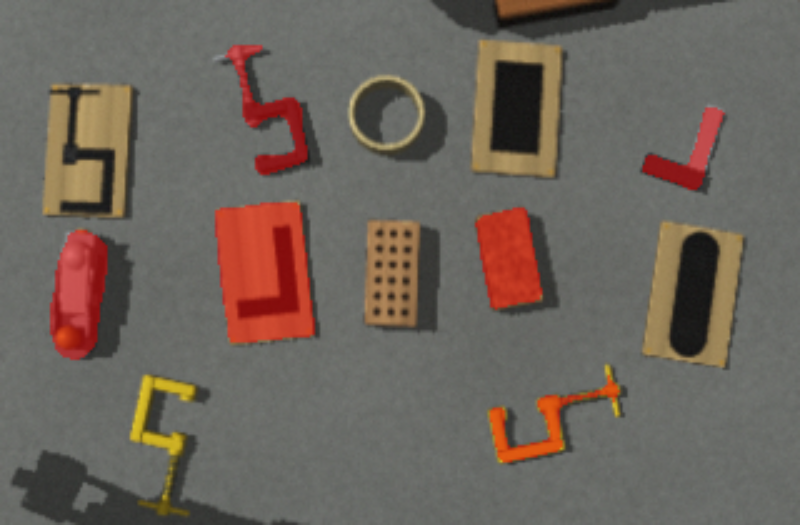

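```bash
cat >> h.py <<'E'
def tool_state():
    o=telemetry.get_obs();M=R.from_rotvec(o["tcp_rot"]).as_matrix()
    return o,M
def goto(x,y,z,ang=None):
    """print shift in tool units; ang = world angle(deg) of tool x, mod 180 chosen nearest"""
    o,M=tool_state()
    d=M.T@(np.array([x,y,z])-o["tcp_pos"])/.05
    cur=np.degrees(np.arctan2(M[1,0],M[0,0]));tw=0
    if ang is not None:
        tw=-((ang-cur+90)%180-90)/5
    print("now",np.round(o["tcp_pos"],4),"xang %.2f"%cur,"tilt",np.round(np.degrees(np.arccos(-M[2,2])),2),"j7 %.2f"%o["joint_positions"][6],"t %.1f"%o["clock"])
    print("dx,dy,dz,twist",np.round(d,3),np.round(tw,3))
LAB={"plane":"plane_mid","sanding":"sanding_block_mid","square":"square_stock","clamp":"clamp_spine"}
E
python3 - <<'E'
from h import *
C=cam("top")
G={"plane":(.423,.348,.028,180),"sanding":(.462,-.158,.015,0),"square":(.568,-.356,.0075,165),"clamp":(.62,.085,.009,190)}
for k,(x,y,z,a) in G.items():
    r=silhouettes("top",LAB[k])
    u=proj(C,[x,y,z])[0].round().astype(int)
    for d in r:
        m=d["pixels"]
        if m[u[1]-6:u[1]+7,u[0]-6:u[0]+7].sum()>20 and m.sum()<1500:
            P=PARTS[k]
            for aa in (a-12,a+12):
                q=fit(C,m,P,x,y,np.radians(aa),z);print(k,np.round(q[0],1),round(q[1],3))
            break
goto(.42,.345,.2,90)
E
```

```text
plane [425.6 346.3 173.1] 0.07
plane [425.1 346.5 172.7] 0.068
sanding [ 463.3 -156.2    9.3] 0.061
sanding [ 462.6 -156.2    9.3] 0.061
square [ 565.2 -354.8  159.4] 0.135
square [ 564.9 -355.5  160. ] 0.131
clamp [618.3  89.1 196.4] 0.639
clamp [620.   89.7 198.3] 0.643
now [0.2485 0.5735 0.2267] xang 66.57 tilt 0.0 j7 -0.08 t 1.1
dx,dy,dz,twist [-2.829  4.965  0.534] -4.686
```

>>> drive_tool --targets '[{"dx": -2.85,"dy": 4.95,"dz": 0.5,"twist": -3.3,"grip": 91},{"dx": -2.85,"dy": 4.95,"dz": 0.5,"twist": -3.3,"grip": 91},{"dx": -2.85,"dy": 4.95,"dz": 0.5,"twist": -3.3,"grip": 91},{"dx": -2.85,"dy": 4.95,"dz": 0.5,"twist": -3.3,"grip": 91},{"dx": -2.85,"dy": 4.95,"dz": 0.5,"twist": -3.3,"grip": 91},{"dx": -2.85,"dy": 4.95,"dz": 0.5,"twist": -3.3,"grip": 91},{"dx": -2.85,"dy": 4.95,"dz": 0.5,"twist": -3.3,"grip": 91},{"dx": -2.85,"dy": 4.95,"dz": 0.5,"twist": -3.3,"grip": 91},{"dx": -2.85,"dy": 4.95,"dz": 0.5,"twist": -3.3,"grip": 91},{"dx": -2.85,"dy": 4.95,"dz": 0.5,"twist": -3.3,"grip": 91}]'

```text
clock: 2.1
tcp_pos: [0.4179, 0.3458, 0.2018]
tcp_rot: [-2.348, -2.086, -0.0]
contact_force: [-0.6, 0.7, 0.5]
finger_gap: 0.991
```

```bash
cat >> h.py <<'E'
def look(k,x,y,z,a,fn):
    """wrist look at tool k near x,y (m), a deg; fit"""
    o,_=tool_state();im=viewer.capture("wrist");C=cam("wrist",o)
    u=proj(C,[x,y,z])[0].round().astype(int)
    best=None;out=im.copy()
    for d in silhouettes("wrist",LAB[k]):
        m=d["pixels"].astype(bool)
        s=m[max(u[1]-8,0):u[1]+9,max(u[0]-8,0):u[0]+9].sum()
        print("sil p",round(d["p"],2),"n",m.sum(),"hit",s)
        if s>20 and best is None:
            best=m
    if best is not None:
        q=fit(C,best,PARTS[k],x,y,np.radians(a),z)
        print(k,np.round(q[0],1),"cost",round(q[1],3))
        rr=render(C,PARTS[k],q[0][0]/1000,q[0][1]/1000,np.radians(q[0][2]),z)>.5
        for msk,col in ((best,(0,0,255)),(rr,(0,255,0))):
            cs,_=cv2.findContours(msk.astype(np.uint8),cv2.RETR_EXTERNAL,cv2.CHAIN_APPROX_NONE);cv2.drawContours(out,cs,-1,col,1)
    cv2.imwrite(fn,np.hstack([im,out])[:300] if False else cv2.resize(out,None,fx=1.5,fy=1.5))
    return o,im,C
E
python3 - <<'E'
from h import *
look("plane",.4254,.3464,.028,173,"pics/w_plane.png")
goto(.4254,.3464,.2,83)
E
```

```text
sil p 0.88 n 4847 hit 289
plane [424.9 345.  174.1] cost 0.042
now [0.4182 0.3455 0.2018] xang 83.20 tilt 0.02 j7 0.68 t 2.2
dx,dy,dz,twist [0.035 0.142 0.036] 0.04
```

View pics/w_plane.png

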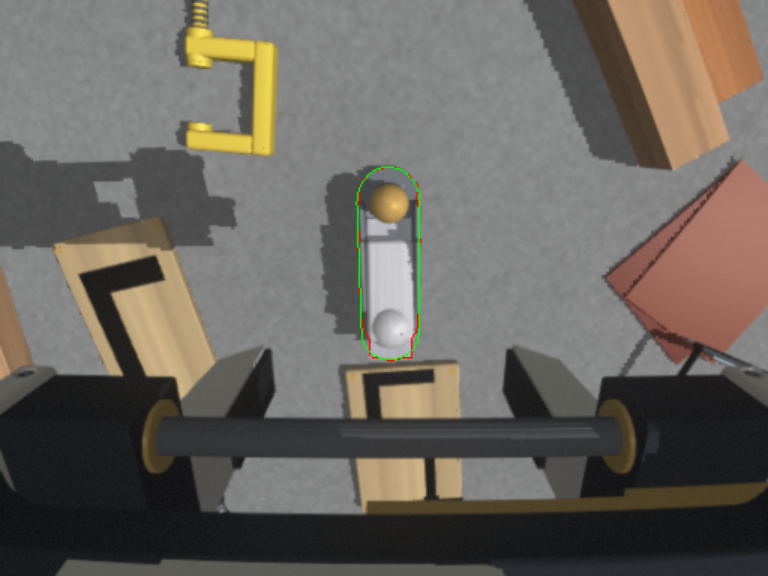

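Run:
```python
from h import *
goto(.4249,.345,.010,84.1)
```

```text
now [0.4182 0.3455 0.2018] xang 83.20 tilt 0.02 j7 0.68 t 2.2
dx,dy,dz,twist [0.005 0.136 3.835] -0.18
```

>>> drive_tool --targets '[{"dx": 0.0,"dy": 0.136,"dz": 0.9,"twist": -0.18,"grip": 91},{"dx": 0.0,"dy": 0.136,"dz": 1.8,"twist": -0.18,"grip": 91},{"dx": 0.0,"dy": 0.136,"dz": 2.6,"twist": -0.18,"grip": 91},{"dx": 0.0,"dy": 0.136,"dz": 3.2,"twist": -0.18,"grip": 91},{"dx": 0.0,"dy": 0.136,"dz": 3.6,"twist": -0.18,"grip": 91},{"dx": 0.0,"dy": 0.136,"dz": 3.83,"twist": -0.18,"grip": 91},{"dx": 0.0,"dy": 0.136,"dz": 3.83,"twist": -0.18,"grip": 91},{"dx": 0.0,"dy": 0.136,"dz": 3.83,"twist": -0.18,"grip": 91}]'

```text
clock: 3.0
tcp_pos: [0.4259, 0.3442, 0.0109]
tcp_rot: [-2.335, -2.102, -0.001]
contact_force: [0.7, 0.1, 0.6]
finger_gap: 0.995
```

>>> drive_tool --targets '[{"grip": 40},{"grip": 35},{"grip": 35},{"grip": 35},{"grip": 35},{"grip": 35},{"grip": 35},{"grip": 35},{"grip": 35}]'

```text
$.targets[0]: bad value
```

Run:
```python
from h import *
goto(.4249,.345,.010,84.1)
o=telemetry.get_obs();print(o["finger_gap"]*91.8,o["contact_force"])
```

```text
now [0.4259 0.3442 0.0109] xang 84.00 tilt 0.05 j7 0.71 t 3.0
dx,dy,dz,twist [ 0.015 -0.022  0.018] -0.02
91.36050865414663 [0.70090039 0.05032892 0.59265192]
```

>>> drive_tool --targets '[{"dx": 0,"dy": -0.02,"dz": 0,"twist": 0,"grip": 70},{"dx": 0,"dy": -0.02,"dz": 0,"twist": 0,"grip": 50},{"dx": 0,"dy": -0.02,"dz": 0,"twist": 0,"grip": 35},{"dx": 0,"dy": -0.02,"dz": 0,"twist": 0,"grip": 35},{"dx": 0,"dy": -0.02,"dz": 0,"twist": 0,"grip": 35},{"dx": 0,"dy": -0.02,"dz": 0,"twist": 0,"grip": 35},{"dx": 0,"dy": -0.02,"dz": 0,"twist": 0,"grip": 35},{"dx": 0,"dy": -0.02,"dz": 0,"twist": 0,"grip": 35}]'

```text
clock: 3.8
tcp_pos: [0.4248, 0.3441, 0.0103]
tcp_rot: [-2.335, -2.102, -0.001]
contact_force: [-0.3, 1.6, -0.7]
finger_gap: 0.495
```

Run:
```python
from h import *
goto(.4249,.345,.010,84.1)
o=telemetry.get_obs();print(o["finger_gap"]*91.8,o["contact_force"])
```

```text
now [0.4248 0.3441 0.0103] xang 83.99 tilt 0.05 j7 0.70 t 3.8
dx,dy,dz,twist [ 0.017 -0.     0.007] -0.023
45.46798740319199 [-0.32347823  1.61486137 -0.71286722]
```

Run:
```python
from h import *
goto(.4150,-.24,.2,80.1)
```

```text
now [0.4248 0.3441 0.0103] xang 83.99 tilt 0.05 j7 0.70 t 3.8
dx,dy,dz,twist [-11.636   1.03   -3.801] 0.777
```

>>> drive_tool --targets '[{"dx": 0,"dy": 0,"dz": -0.4,"twist": 0,"grip": 35},{"dx": 0,"dy": 0,"dz": -1.2,"twist": 0,"grip": 35},{"dx": 0,"dy": 0,"dz": -2.1,"twist": 0,"grip": 35},{"dx": 0,"dy": 0,"dz": -3.0,"twist": 0,"grip": 35},{"dx": 0,"dy": 0,"dz": -3.6,"twist": 0,"grip": 35},{"dx": 0,"dy": 0,"dz": -3.8,"twist": 0,"grip": 35},{"dx": 0,"dy": 0,"dz": -3.8,"twist": 0,"grip": 35}]'

```text
clock: 4.5
tcp_pos: [0.4247, 0.3435, 0.2003]
tcp_rot: [2.335, 2.101, 0.001]
contact_force: [-0.5, 0.5, -6.8]
finger_gap: 0.499
```

Run:
```python
from h import *
goto(.4150,-.24,.2,80.1)
im=viewer.capture("wrist");cv2.imwrite("pics/w2.png",im)
```

```text
now [0.4247 0.3435 0.2003] xang 83.96 tilt 0.03 j7 0.70 t 4.5
dx,dy,dz,twist [-1.1625e+01  1.0350e+00  2.0000e-03] 0.773
```

View pics/w2.png

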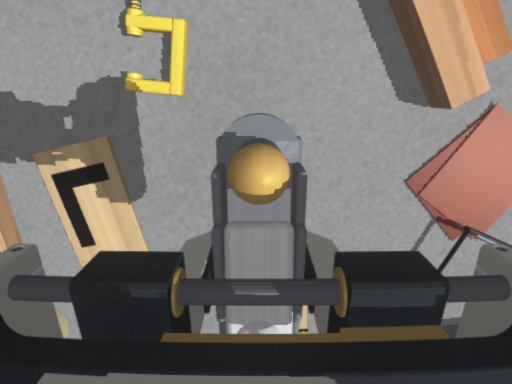

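>>> drive_tool --targets '[{"dx": -0.5,"dy": 0.1,"dz": 0,"twist": 0.1,"grip": 35},{"dx": -1.4,"dy": 0.2,"dz": 0,"twist": 0.2,"grip": 35},{"dx": -2.4,"dy": 0.3,"dz": 0,"twist": 0.3,"grip": 35},{"dx": -3.4,"dy": 0.4,"dz": 0,"twist": 0.4,"grip": 35},{"dx": -4.4,"dy": 0.5,"dz": 0,"twist": 0.5,"grip": 35},{"dx": -5.4,"dy": 0.6,"dz": 0,"twist": 0.6,"grip": 35},{"dx": -6.4,"dy": 0.7,"dz": 0,"twist": 0.7,"grip": 35},{"dx": -7.4,"dy": 0.8,"dz": 0,"twist": 0.77,"grip": 35},{"dx": -8.4,"dy": 0.9,"dz": 0,"twist": 0.77,"grip": 35},{"dx": -9.4,"dy": 1.0,"dz": 0,"twist": 0.77,"grip": 35},{"dx": -10.4,"dy": 1.03,"dz": 0,"twist": 0.77,"grip": 35},{"dx": -11.4,"dy": 1.03,"dz": 0,"twist": 0.77,"grip": 35}]'

```text
clock: 5.75
tcp_pos: [0.4144, -0.228, 0.1979]
tcp_rot: [-2.402, -2.02, 0.004]
contact_force: [2.0, 0.6, -5.4]
finger_gap: 0.497
```

```bash
cat >> h.py <<'E'
def lookboard(k,x,y,yaw,fn):
    """x,y in mm, yaw deg of board estimate; refine by wrist"""
    o,_=tool_state();im=viewer.capture("wrist");C=cam("wrist",o)
    hsv=cv2.cvtColor(im,cv2.COLOR_BGR2HSV).astype(int)
    near=render(C,[(rect(-.1,.1,-.07,.07),0,0)],x/1000,y/1000,np.radians(yaw),.009)>.5
    core=render(C,[(rect(-.07,.07,-.04,.04),0,0)],x/1000,y/1000,np.radians(yaw),.009)>.5
    ply=((hsv[...,1]>70)&(hsv[...,0]>8)&(hsv[...,0]<30)&near).astype(np.uint8)
    ply=cv2.morphologyEx(ply,cv2.MORPH_OPEN,np.ones((3,3)))
    n,lab,st,_=cv2.connectedComponentsWithStats(ply)
    m=(lab==1+st[1:,4].argmax()).astype(np.uint8)
    cs,_=cv2.findContours(m,cv2.RETR_EXTERNAL,cv2.CHAIN_APPROX_NONE)
    mf=cv2.fillPoly(np.zeros_like(m),[cv2.convexHull(np.vstack(cs))],1)
    q=fit(C,mf,PARTS["board"],x/1000,y/1000,np.radians(yaw),.009)
    print("board",k,np.round(q[0],1),"cost",round(q[1],3))
    out=im.copy()
    if "p_"+k in PARTS:
        dark=(hsv[...,2]<70)&(cv2.erode(mf,np.ones((7,7)))>0)
        p=fit(C,dark,PARTS["p_"+k],q[0][0]/1000,q[0][1]/1000,np.radians(q[0][2]),.009)
        print("paint",np.round(p[0],1),"cost",round(p[1],3))
        rr=render(C,PARTS["p_"+k],p[0][0]/1000,p[0][1]/1000,np.radians(p[0][2]),.009)>.5
        cs,_=cv2.findContours(rr.astype(np.uint8),cv2.RETR_EXTERNAL,cv2.CHAIN_APPROX_NONE);cv2.drawContours(out,cs,-1,(0,255,0),1)
    rr=render(C,PARTS["board"],q[0][0]/1000,q[0][1]/1000,np.radians(q[0][2]),.009)>.5
    cs,_=cv2.findContours(rr.astype(np.uint8),cv2.RETR_EXTERNAL,cv2.CHAIN_APPROX_NONE);cv2.drawContours(out,cs,-1,(0,0,255),1)
    cv2.imwrite(fn,cv2.resize(out,None,fx=1.5,fy=1.5))
    return o,im,C
E
python3 - <<'E'
from h import *
lookboard("plane",420,-376,-10,"pics/w_bplane.png")
goto(.42,-.376,.2,80)
E
```

```text
board plane [ 419.2 -380.1  -10.6] cost 0.045
paint [ 419.1 -380.8  -10.6] cost 0.144
now [ 0.4125 -0.2377  0.1986] xang 79.65 tilt 0.36 j7 1.92 t 5.8
dx,dy,dz,twist [-2.694  0.645 -0.012] -0.07
```

View pics/w_bplane.png

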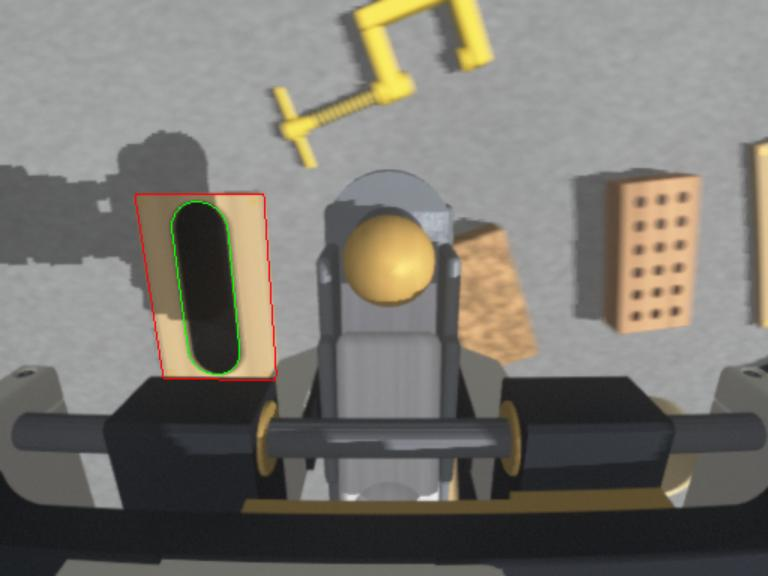

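Run:
```python
from h import *
lookboard("plane",420,-376,-10,"pics/w_bplane.png")
goto(.42,-.376,.2,80)
```

```text
board plane [ 419.  -376.7  -10. ] cost 0.041
paint [ 419.8 -377.3  -10.4] cost 0.048
now [ 0.4129 -0.2338  0.1984] xang 79.54 tilt 0.3 j7 1.91 t 5.8
dx,dy,dz,twist [-2.77   0.655 -0.023] -0.092
```

>>> drive_tool --targets '[{"dx": -0.6,"dy": 0.3,"dz": 0.2,"twist": -0.1,"grip": 35},{"dx": -1.5,"dy": 0.66,"dz": 0.6,"twist": -0.1,"grip": 35},{"dx": -2.2,"dy": 0.66,"dz": 1.2,"twist": -0.1,"grip": 35},{"dx": -2.6,"dy": 0.66,"dz": 1.8,"twist": -0.1,"grip": 35},{"dx": -2.78,"dy": 0.66,"dz": 2.3,"twist": -0.1,"grip": 35},{"dx": -2.78,"dy": 0.66,"dz": 2.6,"twist": -0.1,"grip": 35},{"dx": -2.78,"dy": 0.66,"dz": 2.6,"twist": -0.1,"grip": 35},{"dx": -2.78,"dy": 0.66,"dz": 2.6,"twist": -0.1,"grip": 35},{"dx": -2.78,"dy": 0.66,"dz": 2.6,"twist": -0.1,"grip": 35}]'

```text
clock: 6.75
tcp_pos: [0.4252, -0.369, 0.0705]
tcp_rot: [2.395, 2.033, -0.0]
contact_force: [0.1, -0.4, -5.6]
finger_gap: 0.497
```

Run:
```python
from h import *
goto(.4195,-.3767,.0197,80)
im=viewer.capture("wrist");cv2.imwrite("pics/w3.png",im)
```

```text
now [ 0.4252 -0.369   0.0705] xang 80.66 tilt 0.02 j7 2.30 t 6.8
dx,dy,dz,twist [-0.171 -0.089  1.015] 0.131
```

View pics/w3.png

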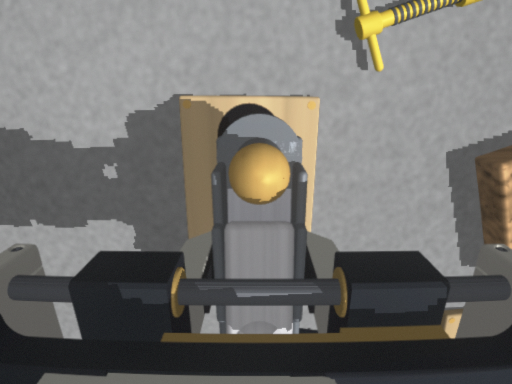

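>>> drive_tool --targets '[{"dx": -0.17,"dy": -0.09,"dz": 0.2,"twist": 0.13,"grip": 35},{"dx": -0.17,"dy": -0.09,"dz": 0.5,"twist": 0.13,"grip": 35},{"dx": -0.17,"dy": -0.09,"dz": 0.75,"twist": 0.13,"grip": 35},{"dx": -0.17,"dy": -0.09,"dz": 0.88,"twist": 0.13,"grip": 35},{"dx": -0.17,"dy": -0.09,"dz": 0.94,"twist": 0.13,"grip": 35},{"dx": -0.17,"dy": -0.09,"dz": 0.94,"twist": 0.13,"grip": 35}]'

```text
clock: 7.4
tcp_pos: [0.419, -0.3768, 0.0229]
tcp_rot: [-2.407, -2.018, 0.0]
contact_force: [-0.1, 0.0, -7.1]
finger_gap: 0.501
```

Run:
```python
from h import *
goto(.4195,-.3767,.0195,80)
print(telemetry.get_obs()["contact_force"])
```

```text
now [ 0.419  -0.3768  0.0229] xang 79.97 tilt 0.03 j7 2.34 t 7.4
dx,dy,dz,twist [0.004 0.01  0.068] -0.006
[-0.08273123  0.03406584 -7.0999229 ]
```

>>> drive_tool --targets '[{"dx": 0,"dy": 0.01,"dz": 0.03,"twist": 0,"grip": 35},{"dx": 0,"dy": 0.01,"dz": 0.06,"twist": 0,"grip": 35},{"dx": 0,"dy": 0.01,"dz": 0.06,"twist": 0,"grip": 35}]'

```text
clock: 7.7
tcp_pos: [0.4197, -0.377, 0.0203]
tcp_rot: [2.407, 2.019, 0.0]
contact_force: [-0.1, -0.1, -6.4]
finger_gap: 0.501
```

Run:
```python
from h import *
goto(.4195,-.3767,.0195,80)
print(telemetry.get_obs()["contact_force"])
```

```text
now [ 0.4197 -0.377   0.0203] xang 79.98 tilt 0.02 j7 2.34 t 7.7
dx,dy,dz,twist [ 0.005 -0.006  0.017] -0.004
[-0.07051418 -0.09831552 -6.42353723]
```

>>> drive_tool --targets '[{"dx": 0,"dy": 0,"dz": 0.012,"twist": 0,"grip": 35},{"dx": 0,"dy": 0,"dz": 0.024,"twist": 0,"grip": 35},{"dx": 0,"dy": 0,"dz": 0.024,"twist": 0,"grip": 35}]'

```text
clock: 8.0
tcp_pos: [0.4198, -0.377, 0.0194]
tcp_rot: [2.407, 2.019, 0.0]
contact_force: [-1.3, 0.6, 0.2]
finger_gap: 0.499
```

Run:
```python
from h import *
goto(.4195,-.3767,.0195,80)
print(telemetry.get_obs()["contact_force"])
```

```text
now [ 0.4198 -0.377   0.0194] xang 79.97 tilt 0.03 j7 2.34 t 8.0
dx,dy,dz,twist [ 0.006 -0.006 -0.002] -0.005
[-1.34186813  0.62403835  0.18875316]
```

>>> drive_tool --targets '[{"dx": 0,"dy": 0,"dz": 0,"twist": 0,"grip": 50},{"dx": 0,"dy": 0,"dz": 0,"twist": 0,"grip": 65},{"dx": 0,"dy": 0,"dz": 0,"twist": 0,"grip": 85},{"dx": 0,"dy": 0,"dz": 0,"twist": 0,"grip": 91},{"dx": 0,"dy": 0,"dz": -0.3,"twist": 0,"grip": 91},{"dx": 0,"dy": 0,"dz": -1.1,"twist": 0,"grip": 91},{"dx": 0,"dy": 0,"dz": -2.0,"twist": 0,"grip": 91},{"dx": 0,"dy": 0,"dz": -3.0,"twist": 0,"grip": 91},{"dx": 0,"dy": 0,"dz": -3.6,"twist": 0,"grip": 91},{"dx": 0,"dy": 0,"dz": -3.6,"twist": 0,"grip": 91},{"dx": 0,"dy": 0,"dz": -3.6,"twist": 0,"grip": 91}]'

```text
clock: 9.1
tcp_pos: [0.4199, -0.377, 0.1995]
tcp_rot: [2.406, 2.018, 0.001]
contact_force: [-0.5, 0.5, -1.4]
finger_gap: 0.991
```

Run:
```python
from h import *
look("plane",.4195,-.3767,.037,170,"pics/w_plane2.png")
lookboard("plane",420,-376,-10,"pics/x.png")
goto(.463,-.156,.2,99.3)
```

```text
sil p 0.56 n 5335 hit 289
plane [ 419.1 -377.7  170. ] cost 0.042
board plane [ 419.5 -376.2   -9.8] cost 0.018
paint [ 920.5 -401.3 -307.2] cost 1.0
now [ 0.419  -0.3763  0.1976] xang 79.98 tilt 0.14 j7 2.23 t 9.2
dx,dy,dz,twist [ 4.492  0.1   -0.043] -3.865
```

View pics/w_plane2.png

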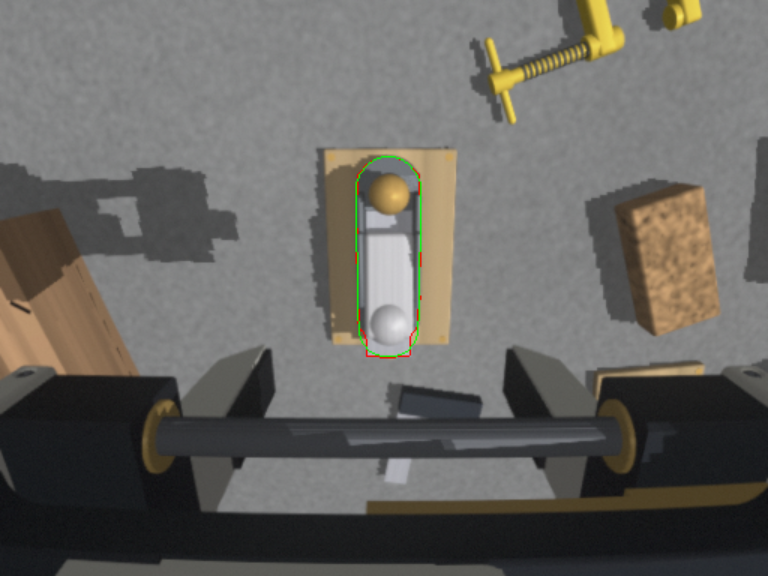

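>>> drive_tool --targets '[{"dx": 0.6,"dy": 0.1,"dz": 0,"twist": -0.8,"grip": 91},{"dx": 1.5,"dy": 0.1,"dz": 0,"twist": -1.8,"grip": 91},{"dx": 2.5,"dy": 0.1,"dz": 0,"twist": -2.8,"grip": 91},{"dx": 3.5,"dy": 0.1,"dz": 0,"twist": -3.6,"grip": 91},{"dx": 4.2,"dy": 0.1,"dz": 0,"twist": -3.87,"grip": 91},{"dx": 4.5,"dy": 0.1,"dz": 0,"twist": -3.87,"grip": 91},{"dx": 4.5,"dy": 0.1,"dz": 0,"twist": -3.87,"grip": 91},{"dx": 4.5,"dy": 0.1,"dz": 0,"twist": -3.87,"grip": 91},{"dx": 4.5,"dy": 0.1,"dz": 0,"twist": -3.87,"grip": 91},{"dx": 4.5,"dy": 0.1,"dz": 0,"twist": -3.87,"grip": 91},{"dx": 4.5,"dy": 0.1,"dz": 0,"twist": -3.87,"grip": 91}]'

```text
clock: 10.35
tcp_pos: [0.4634, -0.1573, 0.1989]
tcp_rot: [-2.036, -2.393, 0.0]
contact_force: [0.3, -0.4, -0.4]
finger_gap: 0.991
```

Run:
```python
from h import *
look("sanding",.463,-.156,.015,9.3,"pics/w_sand.png")
goto(.463,-.156,.003,99.3)
```

```text
sil p 0.83 n 5084 hit 289
sanding [ 461.1 -157.7   10.2] cost 0.024
now [ 0.4635 -0.1568  0.199 ] xang 99.27 tilt 0.0 j7 2.05 t 10.4
dx,dy,dz,twist [ 0.018 -0.008  3.92 ] -0.007
```

View pics/w_sand.png

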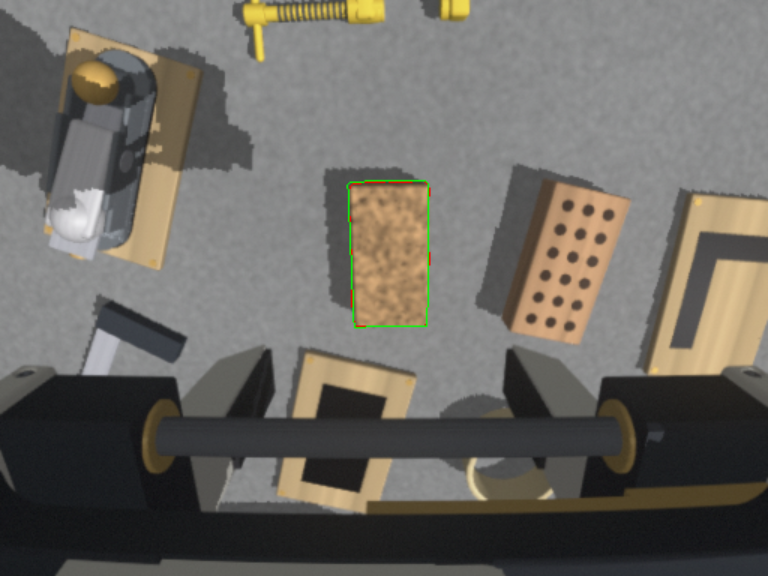

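Run:
```python
from h import *
goto(.4613,-.1574,.004,100)
```

```text
now [ 0.4635 -0.1568  0.199 ] xang 99.27 tilt 0.0 j7 2.05 t 10.4
dx,dy,dz,twist [-0.004 -0.046  3.9  ] -0.147
```

>>> drive_tool --targets '[{"dx": 0,"dy": -0.045,"dz": 0.9,"twist": -0.15,"grip": 91},{"dx": 0,"dy": -0.045,"dz": 1.8,"twist": -0.15,"grip": 91},{"dx": 0,"dy": -0.045,"dz": 2.7,"twist": -0.15,"grip": 91},{"dx": 0,"dy": -0.045,"dz": 3.3,"twist": -0.15,"grip": 91},{"dx": 0,"dy": -0.045,"dz": 3.7,"twist": -0.15,"grip": 91},{"dx": 0,"dy": -0.045,"dz": 3.88,"twist": -0.15,"grip": 91},{"dx": 0,"dy": -0.045,"dz": 3.88,"twist": -0.15,"grip": 80},{"dx": 0,"dy": -0.045,"dz": 3.88,"twist": -0.15,"grip": 65},{"dx": 0,"dy": -0.045,"dz": 3.88,"twist": -0.15,"grip": 48},{"dx": 0,"dy": -0.045,"dz": 3.88,"twist": -0.15,"grip": 48},{"dx": 0,"dy": -0.045,"dz": 3.88,"twist": -0.15,"grip": 48},{"dx": 0,"dy": -0.045,"dz": 3.88,"twist": -0.15,"grip": 48}]'

```text
clock: 11.65
tcp_pos: [0.462, -0.1567, 0.0058]
tcp_rot: [2.017, 2.407, 0.001]
contact_force: [-1.1, 0.5, 6.8]
finger_gap: 0.631
```

Run:
```python
from h import *
goto(.52,-.165,.18,90)
```

```text
now [ 0.462  -0.1567  0.0058] xang 100.08 tilt 0.08 j7 2.19 t 11.7
dx,dy,dz,twist [-0.368  1.117 -3.483] 2.016
```

Run:
```python
from h import *
goto(.63,-.04,.2,85.3)
```

```text
now [ 0.462  -0.1567  0.0058] xang 100.08 tilt 0.08 j7 2.19 t 11.7
dx,dy,dz,twist [ 1.708  3.721 -3.88 ] 2.956
```

>>> drive_tool --targets '[{"dx": 0,"dy": 0,"dz": -0.4,"twist": 0,"grip": 48},{"dx": 0,"dy": 0,"dz": -1.2,"twist": 0,"grip": 48},{"dx": 0,"dy": 0,"dz": -2.1,"twist": 0,"grip": 48},{"dx": 0.2,"dy": 0.5,"dz": -2.8,"twist": 0.4,"grip": 48},{"dx": 0.6,"dy": 1.3,"dz": -3.4,"twist": 1.0,"grip": 48},{"dx": 1.0,"dy": 2.1,"dz": -3.88,"twist": 1.6,"grip": 48},{"dx": 1.4,"dy": 2.9,"dz": -3.88,"twist": 2.2,"grip": 48},{"dx": 1.65,"dy": 3.5,"dz": -3.88,"twist": 2.8,"grip": 48},{"dx": 1.7,"dy": 3.72,"dz": -3.88,"twist": 2.96,"grip": 48},{"dx": 1.7,"dy": 3.72,"dz": -3.88,"twist": 2.96,"grip": 48},{"dx": 1.7,"dy": 3.72,"dz": -3.88,"twist": 2.96,"grip": 48},{"dx": 1.7,"dy": 3.72,"dz": -3.88,"twist": 2.96,"grip": 48}]'

```text
clock: 12.85
tcp_pos: [0.6284, -0.0422, 0.1991]
tcp_rot: [-2.313, -2.126, 0.001]
contact_force: [0.1, -0.2, -0.5]
finger_gap: 0.628
```

Run:
```python
from h import *
lookboard("sanding",643.5,-171,-4.7,"pics/w_bs0.png")
lookboard("sanding",643.5,-171,-4.7,"pics/w_bs.png")
goto(.6435,-.171,.08,85.3)
```

```text
board sanding [ 642.8 -172.6   -5.1] cost 0.051
paint [ 643.2 -172.7   -5.1] cost 0.051
board sanding [ 642.2 -172.4   -5.1] cost 0.045
paint [ 642.6 -172.4   -4.1] cost 0.06
now [ 0.6288 -0.0417  0.1993] xang 85.18 tilt 0.01 j7 1.63 t 12.9
dx,dy,dz,twist [-2.551  0.51   2.387] -0.023
```

View pics/w_bs.png

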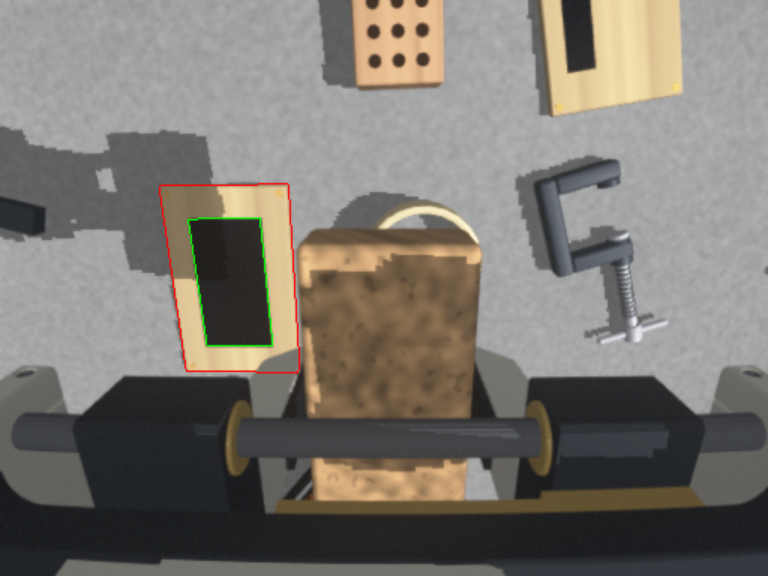

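Run:
```python
from h import *
goto(.6434,-.1721,.05,85.1)
```

```text
now [ 0.6288 -0.0417  0.1993] xang 85.18 tilt 0.01 j7 1.63 t 12.9
dx,dy,dz,twist [-2.573  0.51   2.987] 0.017
```

>>> drive_tool --targets '[{"dx": -0.5,"dy": 0.2,"dz": 0,"twist": 0,"grip": 48},{"dx": -1.4,"dy": 0.4,"dz": 0,"twist": 0,"grip": 48},{"dx": -2.2,"dy": 0.5,"dz": 0.3,"twist": 0,"grip": 48},{"dx": -2.57,"dy": 0.51,"dz": 1.0,"twist": 0,"grip": 48},{"dx": -2.57,"dy": 0.51,"dz": 1.8,"twist": 0,"grip": 48},{"dx": -2.57,"dy": 0.51,"dz": 2.5,"twist": 0,"grip": 48},{"dx": -2.57,"dy": 0.51,"dz": 2.9,"twist": 0,"grip": 48},{"dx": -2.57,"dy": 0.51,"dz": 2.98,"twist": 0,"grip": 48},{"dx": -2.57,"dy": 0.51,"dz": 2.98,"twist": 0,"grip": 48},{"dx": -2.57,"dy": 0.51,"dz": 2.98,"twist": 0,"grip": 48}]'

```text
clock: 13.95
tcp_pos: [0.6454, -0.1711, 0.0516]
tcp_rot: [2.31, 2.126, 0.002]
contact_force: [-0.2, -0.2, -1.2]
finger_gap: 0.627
```

Run:
```python
from h import *
goto(.6434,-.1721,.0153,85.1)
im=viewer.capture("wrist");cv2.imwrite("pics/w4.png",im)
```

```text
now [ 0.6454 -0.1711  0.0516] xang 85.26 tilt 0.13 j7 1.89 t 13.9
dx,dy,dz,twist [-0.022 -0.039  0.727] 0.031
```

View pics/w4.png

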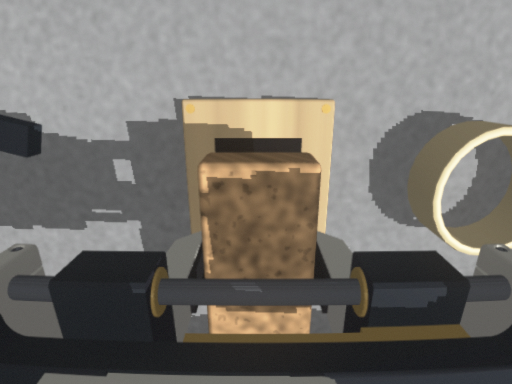

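>>> drive_tool --targets '[{"dx": -0.022,"dy": -0.04,"dz": 0.3,"twist": 0,"grip": 48},{"dx": -0.022,"dy": -0.04,"dz": 0.5,"twist": 0,"grip": 48},{"dx": -0.022,"dy": -0.04,"dz": 0.62,"twist": 0,"grip": 48},{"dx": -0.022,"dy": -0.04,"dz": 0.67,"twist": 0,"grip": 48},{"dx": -0.022,"dy": -0.04,"dz": 0.7,"twist": 0,"grip": 48},{"dx": -0.022,"dy": -0.04,"dz": 0.7,"twist": 0,"grip": 48}]'

```text
clock: 14.6
tcp_pos: [0.6425, -0.1715, 0.0152]
tcp_rot: [-2.311, -2.128, -0.0]
contact_force: [0.1, 0.6, -1.4]
finger_gap: 0.627
```

Run:
```python
from h import *
goto(.6434,-.1721,.0150,85.1)
print(telemetry.get_obs()["contact_force"])
```

```text
now [ 0.6425 -0.1715  0.0152] xang 85.27 tilt 0.01 j7 1.90 t 14.6
dx,dy,dz,twist [-0.01   0.02   0.003] 0.035
[ 0.05151227  0.6383531  -1.44478374]
```

>>> drive_tool --targets '[{"dx": -0.01,"dy": 0.01,"dz": 0.01,"twist": 0,"grip": 48},{"dx": -0.01,"dy": 0.01,"dz": 0.015,"twist": 0,"grip": 48},{"dx": -0.01,"dy": 0.01,"dz": 0.015,"twist": 0,"grip": 48}]'

```text
clock: 14.9
tcp_pos: [0.643, -0.1718, 0.0149]
tcp_rot: [-2.311, -2.128, -0.001]
contact_force: [-3.8, 1.6, 5.4]
finger_gap: 0.629
```

Run:
```python
from h import *
goto(.6434,-.1721,.0150,85.1)
print(telemetry.get_obs()["contact_force"])
```

```text
now [ 0.643  -0.1718  0.0149] xang 85.28 tilt 0.03 j7 1.90 t 14.9
dx,dy,dz,twist [-0.005  0.008 -0.002] 0.037
[-3.84503614  1.63099293  5.38095138]
```

Contact. Release and lift.

>>> drive_tool --targets '[{"dx": 0,"dy": 0,"dz": 0,"twist": 0,"grip": 60},{"dx": 0,"dy": 0,"dz": 0,"twist": 0,"grip": 70},{"dx": 0,"dy": 0,"dz": 0,"twist": 0,"grip": 85},{"dx": 0,"dy": 0,"dz": 0,"twist": 0,"grip": 91},{"dx": 0,"dy": 0,"dz": -0.3,"twist": 0,"grip": 91},{"dx": 0,"dy": 0,"dz": -1.1,"twist": 0,"grip": 91},{"dx": 0,"dy": 0,"dz": -2.0,"twist": 0,"grip": 91},{"dx": 0,"dy": 0,"dz": -3.0,"twist": 0,"grip": 91},{"dx": 0,"dy": 0,"dz": -3.7,"twist": 0,"grip": 91},{"dx": 0,"dy": 0,"dz": -3.7,"twist": 0,"grip": 91},{"dx": 0,"dy": 0,"dz": -3.7,"twist": 0,"grip": 91},{"dx": 0,"dy": 0,"dz": -3.7,"twist": 0,"grip": 91}]'

```text
clock: 16.1
tcp_pos: [0.6422, -0.1718, 0.1986]
tcp_rot: [-2.31, -2.127, 0.001]
contact_force: [0.3, -0.5, -1.1]
finger_gap: 0.991
```

Run:
```python
from h import *
look("sanding",.643,-.172,.024,-5,"pics/w_s2.png")
look("sanding",.643,-.172,.024,-5,"pics/w_s2.png")
lookboard("x",642.8,-172,-5,"pics/x.png")
goto(.565,-.355,.2,70)
```

```text
sil p 0.83 n 5211 hit 289
sanding [ 642.9 -172.5   -4.6] cost 0.023
sil p 0.88 n 5275 hit 289
sil p 0.19 n 2487 hit 0
sanding [ 641.4 -172.3   -5. ] cost 0.027
board x [ 642.8 -172.    -4.8] cost 0.014
now [ 0.6425 -0.172   0.1983] xang 85.27 tilt 0.1 j7 1.84 t 16.4
dx,dy,dz,twist [-3.776 -1.242 -0.033] 3.053
```

View pics/w_s2.png

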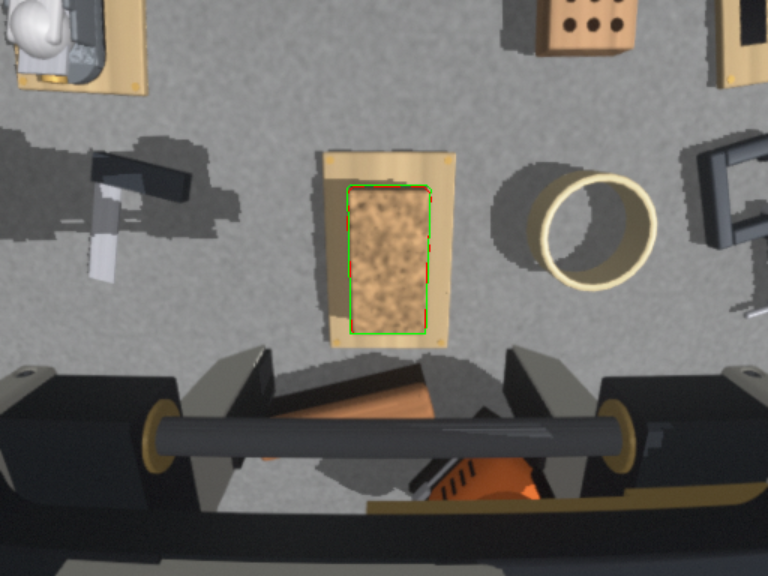

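>>> drive_tool --targets '[{"dx": -0.4,"dy": -0.1,"dz": 0,"twist": 1.0,"grip": 91},{"dx": -0.9,"dy": -0.3,"dz": 0,"twist": 2.5,"grip": 91},{"dx": -1.4,"dy": -0.5,"dz": 0,"twist": 4.0,"grip": 91},{"dx": -1.9,"dy": -0.7,"dz": 0,"twist": 5.5,"grip": 91},{"dx": -2.4,"dy": -0.8,"dz": 0,"twist": 7,"grip": 91},{"dx": -2.8,"dy": -0.9,"dz": 0,"twist": 8.5,"grip": 91},{"dx": -3.2,"dy": -1.0,"dz": 0,"twist": 10,"grip": 91},{"dx": -3.5,"dy": -1.1,"dz": 0,"twist": 11.5,"grip": 91},{"dx": -3.7,"dy": -1.2,"dz": 0,"twist": 13,"grip": 80},{"dx": -3.78,"dy": -1.24,"dz": 0,"twist": 14.5,"grip": 70},{"dx": -3.78,"dy": -1.24,"dz": 0,"twist": 16,"grip": 60},{"dx": -3.78,"dy": -1.24,"dz": 0,"twist": 17.5,"grip": 60}]'

```text
clock: 17.55
tcp_pos: [0.5652, -0.3555, 0.1988]
tcp_rot: [-3.141, 0.07, 0.001]
contact_force: [-0.1, 0.5, -0.4]
finger_gap: 0.696
```

Run:
```python
from h import *
goto(.565,-.355,.2,-20)
```

```text
now [ 0.5652 -0.3555  0.1988] xang -2.57 tilt 0.04 j7 0.83 t 17.6
dx,dy,dz,twist [-0.005 -0.009 -0.024] 3.486
```

>>> drive_tool --targets '[{"dx": 0,"dy": 0,"dz": 0,"twist": 1.5,"grip": 60},{"dx": 0,"dy": 0,"dz": 0,"twist": 3,"grip": 60},{"dx": 0,"dy": 0,"dz": 0,"twist": 3.5,"grip": 60},{"dx": 0,"dy": 0,"dz": 0,"twist": 3.5,"grip": 60},{"dx": 0,"dy": 0,"dz": 0,"twist": 3.5,"grip": 60},{"dx": 0,"dy": 0,"dz": 0,"twist": 3.5,"grip": 60},{"dx": 0,"dy": 0,"dz": 0,"twist": 3.5,"grip": 60}]'

```text
clock: 18.25
tcp_pos: [0.5655, -0.3554, 0.1993]
tcp_rot: [-3.095, 0.537, -0.0]
contact_force: [-0.4, 0.4, -0.4]
finger_gap: 0.654
```

Run:
```python
from h import *
look("square",.565,-.355,.0075,160,"pics/w_sq.png")
look("square",.565,-.355,.0075,160,"pics/w_sq.png")
goto(.565,-.355,.003,-20)
```

```text
sil p 0.94 n 2311 hit 289
square [ 563.4 -356.4  160.2] cost 0.038
sil p 0.57 n 2168 hit 281
square [ 563.5 -356.4  160.1] cost 0.066
now [ 0.5655 -0.3553  0.1993] xang -19.72 tilt 0.01 j7 0.57 t 18.4
dx,dy,dz,twist [-1.300e-02 -2.000e-03  3.927e+00] 0.057
```

View pics/w_sq.png

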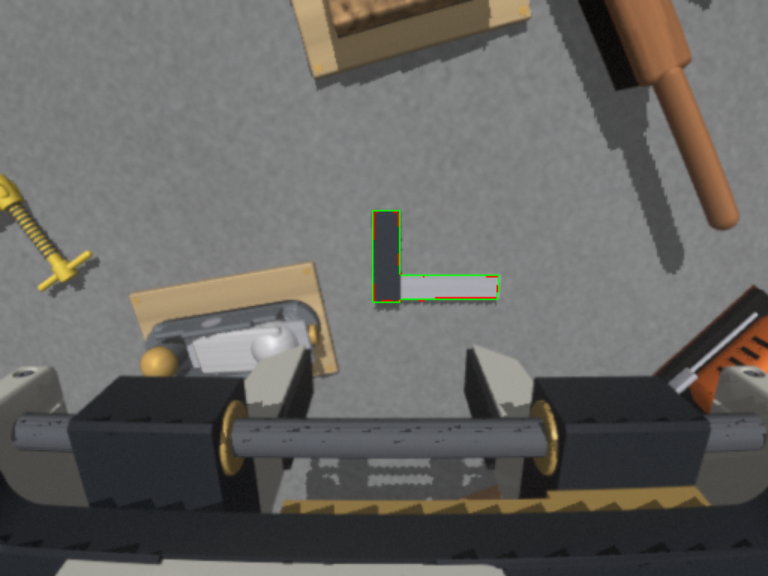

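Run:
```python
from h import *
goto(.5634,-.3564,.0035,-19.9)
```

```text
now [ 0.5655 -0.3553  0.1993] xang -19.72 tilt 0.01 j7 0.57 t 18.4
dx,dy,dz,twist [-0.033  0.035  3.917] 0.037
```

>>> drive_tool --targets '[{"dx": -0.03,"dy": 0.03,"dz": 0.9,"twist": 0.04,"grip": 45},{"dx": -0.03,"dy": 0.03,"dz": 1.8,"twist": 0.04,"grip": 45},{"dx": -0.03,"dy": 0.03,"dz": 2.6,"twist": 0.04,"grip": 45},{"dx": -0.03,"dy": 0.03,"dz": 3.2,"twist": 0.04,"grip": 45},{"dx": -0.03,"dy": 0.03,"dz": 3.6,"twist": 0.04,"grip": 45},{"dx": -0.03,"dy": 0.03,"dz": 3.8,"twist": 0.04,"grip": 45},{"dx": -0.03,"dy": 0.03,"dz": 3.8,"twist": 0.04,"grip": 45},{"dx": -0.03,"dy": 0.03,"dz": 3.8,"twist": 0.04,"grip": 45}]'

```text
clock: 19.25
tcp_pos: [0.5641, -0.3568, 0.0103]
tcp_rot: [3.094, -0.544, 0.002]
contact_force: [0.2, 0.2, -0.1]
finger_gap: 0.49
```

Run:
```python
from h import *
goto(.5634,-.3564,.0035,-19.9)
im=viewer.capture("wrist");cv2.imwrite("pics/w5.png",im)
```

```text
now [ 0.5641 -0.3568  0.0103] xang -19.93 tilt 0.07 j7 0.70 t 19.2
dx,dy,dz,twist [-0.016 -0.003  0.135] -0.006
```

View pics/w5.png

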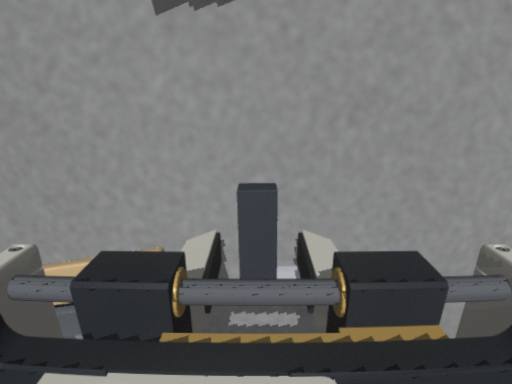

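Centred on the stock. Down the rest and close.

>>> drive_tool --targets '[{"dx": -0.015,"dy": 0,"dz": 0.07,"twist": 0,"grip": 45},{"dx": -0.015,"dy": 0,"dz": 0.13,"twist": 0,"grip": 45},{"dx": -0.015,"dy": 0,"dz": 0.13,"twist": 0,"grip": 45},{"dx": -0.015,"dy": 0,"dz": 0.13,"twist": 0,"grip": 35},{"dx": -0.015,"dy": 0,"dz": 0.13,"twist": 0,"grip": 25},{"dx": -0.015,"dy": 0,"dz": 0.13,"twist": 0,"grip": 14},{"dx": -0.015,"dy": 0,"dz": 0.13,"twist": 0,"grip": 14},{"dx": -0.015,"dy": 0,"dz": 0.13,"twist": 0,"grip": 14},{"dx": -0.015,"dy": 0,"dz": 0.13,"twist": 0,"grip": 14},{"dx": -0.015,"dy": 0,"dz": 0.13,"twist": 0,"grip": 14}]'

```text
clock: 20.3
tcp_pos: [0.563, -0.356, 0.0029]
tcp_rot: [3.094, -0.544, 0.0]
contact_force: [-0.3, -0.3, 0.8]
finger_gap: 0.231
```

Run:
```python
from h import *
o=telemetry.get_obs();print(o["finger_gap"]*91.8,o["contact_force"],o["joint_positions"].round(2))
goto(.55,-.33,.2,-10)
goto(.45,.0,.2,6.4)
```

```text
21.193314502528093 [-0.31159586 -0.25345387  0.82686206] [ 0.06  0.84  0.7   1.7  -0.68  0.86  0.71]
now [ 0.563  -0.356   0.0029] xang -19.93 tilt 0.02 j7 0.71 t 20.3
dx,dy,dz,twist [-0.422 -0.4   -3.943] -1.986
now [ 0.563  -0.356   0.0029] xang -19.93 tilt 0.02 j7 0.71 t 20.3
dx,dy,dz,twist [-4.551 -5.924 -3.944] -5.266
```

Run:
```python
from h import *
goto(.43,.03,.2,6.4)
```

```text
now [ 0.563  -0.356   0.0029] xang -19.93 tilt 0.02 j7 0.71 t 20.3
dx,dy,dz,twist [-5.132 -6.351 -3.944] -5.266
```

>>> drive_tool --targets '[{"dx": 0,"dy": 0,"dz": -0.4,"twist": 0,"grip": 14},{"dx": 0,"dy": 0,"dz": -1.2,"twist": 0,"grip": 14},{"dx": 0,"dy": 0,"dz": -2.1,"twist": 0,"grip": 14},{"dx": 0,"dy": 0,"dz": -3.0,"twist": 0,"grip": 14},{"dx": 0,"dy": 0,"dz": -3.7,"twist": 0,"grip": 14},{"dx": 0,"dy": 0,"dz": -3.94,"twist": 0,"grip": 14},{"dx": 0,"dy": 0,"dz": -3.94,"twist": 0,"grip": 14}]'

```text
clock: 21.0
tcp_pos: [0.5634, -0.3563, 0.2009]
tcp_rot: [3.094, -0.543, 0.004]
contact_force: [0.0, -0.5, -2.6]
finger_gap: 0.235
```

Run:
```python
from h import *
goto(.43,.03,.2,6.4)
im=viewer.capture("wrist");cv2.imwrite("pics/w6.png",im)
```

```text
now [ 0.5634 -0.3563  0.2009] xang -19.92 tilt 0.13 j7 0.57 t 21.0
dx,dy,dz,twist [-5.140e+00 -6.355e+00  6.000e-03] -5.263
```

View pics/w6.png

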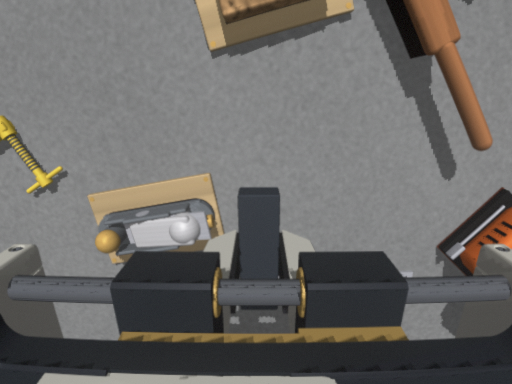

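>>> drive_tool --targets '[{"dx": -0.3,"dy": -0.4,"dz": 0,"twist": -0.3,"grip": 14},{"dx": -0.9,"dy": -1.1,"dz": 0,"twist": -0.9,"grip": 14},{"dx": -1.5,"dy": -1.85,"dz": 0,"twist": -1.5,"grip": 14},{"dx": -2.1,"dy": -2.6,"dz": 0,"twist": -2.1,"grip": 14},{"dx": -2.7,"dy": -3.35,"dz": 0,"twist": -2.7,"grip": 14},{"dx": -3.3,"dy": -4.1,"dz": 0,"twist": -3.3,"grip": 14},{"dx": -3.9,"dy": -4.85,"dz": 0,"twist": -4.0,"grip": 14},{"dx": -4.5,"dy": -5.6,"dz": 0,"twist": -4.7,"grip": 14},{"dx": -4.95,"dy": -6.1,"dz": 0,"twist": -5.2,"grip": 14},{"dx": -5.14,"dy": -6.35,"dz": 0,"twist": -5.26,"grip": 14},{"dx": -5.14,"dy": -6.35,"dz": 0,"twist": -5.26,"grip": 14},{"dx": -5.14,"dy": -6.35,"dz": 0,"twist": -5.26,"grip": 14}]'

```text
clock: 22.25
tcp_pos: [0.4286, 0.0301, 0.1987]
tcp_rot: [3.136, 0.176, -0.003]
contact_force: [0.4, -0.1, -2.4]
finger_gap: 0.235
```

Run:
```python
from h import *
viewer.capture("wrist")
lookboard("square",449.8,127.6,186.4,"pics/w_bq.png")
lookboard("square",449.8,127.6,186.4,"pics/w_bq.png")
goto(.41,.1231,.06,6.4)
```

```text
board square [449.5 127.4 186.2] cost 0.011
paint [449.8 126.9 186.1] cost 0.093
board square [449.6 127.1 186.4] cost 0.013
paint [449.5 126.8 186.2] cost 0.119
now [0.4295 0.029  0.1993] xang 6.26 tilt 0.07 j7 0.13 t 22.4
dx,dy,dz,twist [-0.179 -1.916  2.785] -0.028
```

View pics/w_bq.png

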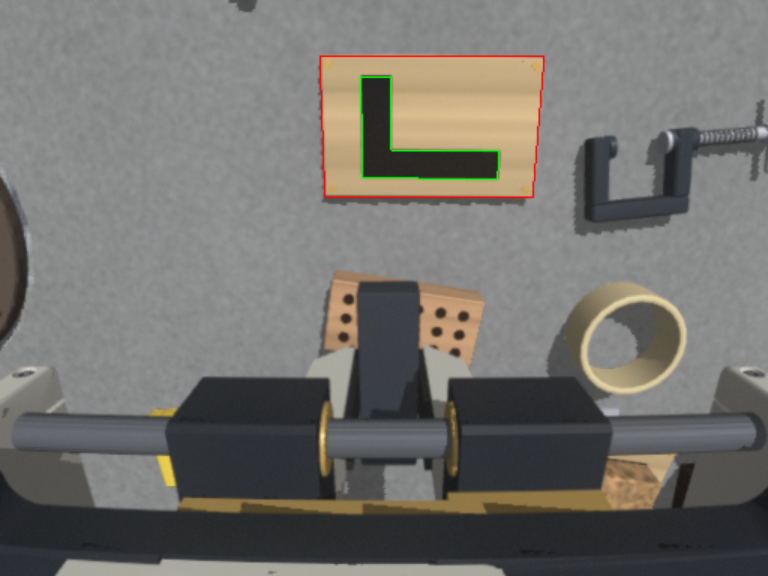

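Run:
```python
from h import *
goto(.4098,.1227,.05,6.3)
```

```text
now [0.4295 0.029  0.1993] xang 6.26 tilt 0.07 j7 0.13 t 22.4
dx,dy,dz,twist [-0.184 -1.909  2.985] -0.008
```

>>> drive_tool --targets '[{"dx": -0.1,"dy": -0.5,"dz": 0,"twist": 0,"grip": 14},{"dx": -0.18,"dy": -1.2,"dz": 0,"twist": 0,"grip": 14},{"dx": -0.18,"dy": -1.75,"dz": 0.4,"twist": 0,"grip": 14},{"dx": -0.18,"dy": -1.91,"dz": 1.2,"twist": 0,"grip": 14},{"dx": -0.18,"dy": -1.91,"dz": 2.0,"twist": 0,"grip": 14},{"dx": -0.18,"dy": -1.91,"dz": 2.6,"twist": 0,"grip": 14},{"dx": -0.18,"dy": -1.91,"dz": 2.9,"twist": 0,"grip": 14},{"dx": -0.18,"dy": -1.91,"dz": 2.98,"twist": 0,"grip": 14},{"dx": -0.18,"dy": -1.91,"dz": 2.98,"twist": 0,"grip": 14},{"dx": -0.18,"dy": -1.91,"dz": 2.98,"twist": 0,"grip": 14}]'

```text
clock: 23.4
tcp_pos: [0.4108, 0.1238, 0.0515]
tcp_rot: [-3.136, -0.173, -0.002]
contact_force: [-0.2, -0.1, -1.9]
finger_gap: 0.239
```

Run:
```python
from h import *
goto(.4098,.1227,.0125,6.3)
im=viewer.capture("wrist");cv2.imwrite("pics/w7.png",im)
goto(.4098,.1227,.0125,6.3)
```

```text
now [0.4108 0.1238 0.0515] xang 6.32 tilt 0.07 j7 0.20 t 23.4
dx,dy,dz,twist [-0.024  0.02   0.78 ] 0.004
now [0.4108 0.1241 0.0516] xang 6.35 tilt 0.1 j7 0.20 t 23.4
dx,dy,dz,twist [-0.025  0.026  0.783] 0.01
```

View pics/w7.png

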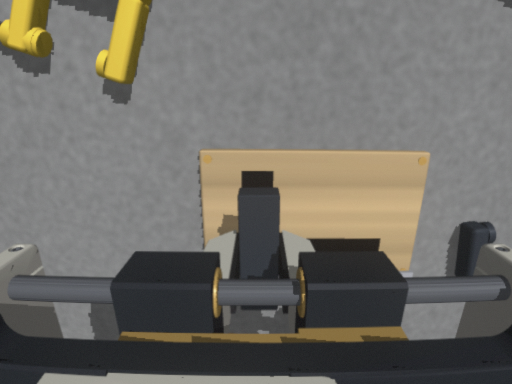

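>>> drive_tool --targets '[{"dx": -0.02,"dy": 0.022,"dz": 0.3,"twist": 0,"grip": 14},{"dx": -0.02,"dy": 0.022,"dz": 0.55,"twist": 0,"grip": 14},{"dx": -0.02,"dy": 0.022,"dz": 0.68,"twist": 0,"grip": 14},{"dx": -0.02,"dy": 0.022,"dz": 0.74,"twist": 0,"grip": 14},{"dx": -0.02,"dy": 0.022,"dz": 0.76,"twist": 0,"grip": 14},{"dx": -0.02,"dy": 0.022,"dz": 0.76,"twist": 0,"grip": 14}]'

```text
clock: 24.05
tcp_pos: [0.4094, 0.1229, 0.0131]
tcp_rot: [-3.136, -0.174, -0.001]
contact_force: [-0.1, -0.3, -1.6]
finger_gap: 0.238
```

Run:
```python
from h import *
goto(.4098,.1227,.0119,6.3)
print(telemetry.get_obs()["contact_force"])
```

```text
now [0.4094 0.1229 0.0131] xang 6.37 tilt 0.04 j7 0.28 t 24.1
dx,dy,dz,twist [0.007 0.006 0.025] 0.014
[-0.11991441 -0.3054016  -1.643239  ]
```

>>> drive_tool --targets '[{"dx": 0.005,"dy": 0.005,"dz": 0.015,"twist": 0,"grip": 14},{"dx": 0.005,"dy": 0.005,"dz": 0.025,"twist": 0,"grip": 14},{"dx": 0.005,"dy": 0.005,"dz": 0.025,"twist": 0,"grip": 14}]'

```text
clock: 24.35
tcp_pos: [0.4096, 0.1227, 0.0117]
tcp_rot: [-3.136, -0.175, -0.001]
contact_force: [-0.1, -0.1, -0.0]
finger_gap: 0.234
```

Run:
```python
from h import *
goto(.4098,.1227,.0119,6.3)
print(telemetry.get_obs()["contact_force"])
```

```text
now [0.4096 0.1227 0.0117] xang 6.37 tilt 0.03 j7 0.28 t 24.4
dx,dy,dz,twist [ 0.003  0.001 -0.004] 0.015
[-0.13154434 -0.06059122 -0.04492327]
```

>>> drive_tool --targets '[{"dx": 0,"dy": 0,"dz": 0,"twist": 0,"grip": 25},{"dx": 0,"dy": 0,"dz": 0,"twist": 0,"grip": 35},{"dx": 0,"dy": 0,"dz": 0,"twist": 0,"grip": 45},{"dx": 0,"dy": 0,"dz": 0,"twist": 0,"grip": 45},{"dx": 0,"dy": 0,"dz": -0.3,"twist": 0,"grip": 45},{"dx": 0,"dy": 0,"dz": -1.1,"twist": 0,"grip": 45},{"dx": 0,"dy": 0,"dz": -2.0,"twist": 0,"grip": 45},{"dx": 0,"dy": 0,"dz": -3.0,"twist": 0,"grip": 45},{"dx": 0,"dy": 0,"dz": -3.7,"twist": 0,"grip": 45},{"dx": 0,"dy": 0,"dz": -3.7,"twist": 0,"grip": 45},{"dx": 0,"dy": 0,"dz": -3.7,"twist": 0,"grip": 45},{"dx": 0,"dy": 0,"dz": -3.7,"twist": 0,"grip": 45}]'

```text
clock: 25.55
tcp_pos: [0.4086, 0.1225, 0.1957]
tcp_rot: [3.136, 0.175, -0.002]
contact_force: [-0.0, -0.3, 0.1]
finger_gap: 0.488
```

Run:
```python
from h import *
viewer.capture("wrist")
look("square",.4098,.1227,.0165,186.3,"pics/w_q2.png")
lookboard("x",449.6,127.1,186.3,"pics/x.png")
goto(.62,.088,.2,100)
o=telemetry.get_obs();print(o["joint_positions"].round(2))
```

```text
sil p 0.95 n 2382 hit 289
square [409.5 122.3 186.3] cost 0.052
board x [449.5 126.8 186.2] cost 0.016
now [0.4089 0.1222 0.1957] xang 6.34 tilt 0.12 j7 -0.10 t 25.8
dx,dy,dz,twist [ 4.121  1.146 -0.092] 17.269
[-1.15  0.17  0.86  2.12 -0.16  0.92 -0.1 ]
```

View pics/w_q2.png

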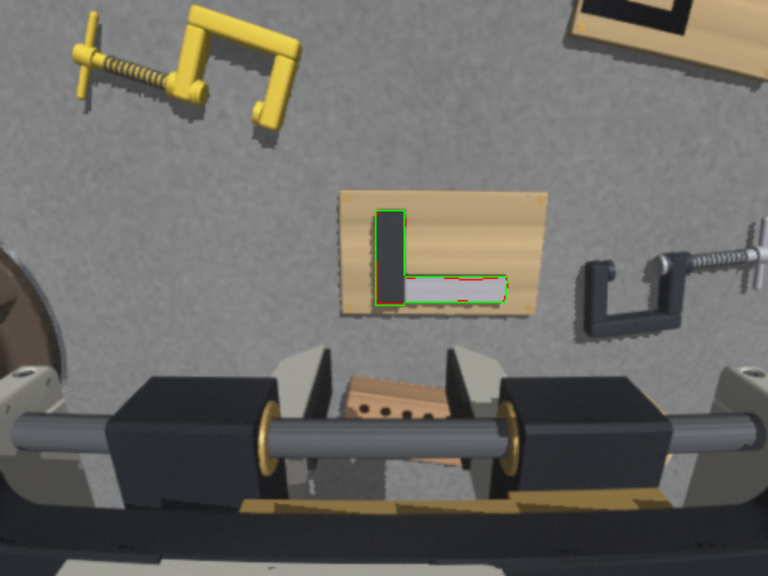

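>>> drive_tool --targets '[{"dx": 0.5,"dy": 0.1,"dz": -0.1,"twist": -1.0,"grip": 45},{"dx": 1.1,"dy": 0.3,"dz": -0.1,"twist": -2.5,"grip": 45},{"dx": 1.7,"dy": 0.5,"dz": -0.1,"twist": -4.0,"grip": 45},{"dx": 2.3,"dy": 0.7,"dz": -0.1,"twist": -5.5,"grip": 45},{"dx": 2.9,"dy": 0.8,"dz": -0.1,"twist": -7,"grip": 45},{"dx": 3.5,"dy": 0.9,"dz": -0.1,"twist": -8.5,"grip": 45},{"dx": 4.1,"dy": 1.0,"dz": -0.1,"twist": -10,"grip": 45},{"dx": 4.6,"dy": 1.1,"dz": -0.1,"twist": -11.5,"grip": 45},{"dx": 5.0,"dy": 1.2,"dz": -0.1,"twist": -13,"grip": 45},{"dx": 5.2,"dy": 1.3,"dz": -0.1,"twist": -14.5,"grip": 45},{"dx": 5.2,"dy": 1.3,"dz": -0.1,"twist": -16,"grip": 45},{"dx": 5.2,"dy": 1.3,"dz": -0.1,"twist": -17.5,"grip": 45}]'

```text
clock: 26.95
tcp_pos: [0.675, 0.0861, 0.1998]
tcp_rot: [-2.139, -2.299, 0.003]
contact_force: [0.3, -0.2, -0.2]
finger_gap: 0.491
```

Run:
```python
from h import *
goto(.67,.095,.2,105)
```

```text
now [0.675  0.0861 0.1998] xang 94.12 tilt 0.14 j7 1.64 t 26.9
dx,dy,dz,twist [ 0.186 -0.086 -0.004] -2.176
```

>>> drive_tool --targets '[{"dx": 0.18,"dy": -0.08,"dz": 0,"twist": -1.0,"grip": 45},{"dx": 0.18,"dy": -0.08,"dz": 0,"twist": -2.0,"grip": 45},{"dx": 0.18,"dy": -0.08,"dz": 0,"twist": -2.2,"grip": 45},{"dx": 0.18,"dy": -0.08,"dz": 0,"twist": -2.2,"grip": 45},{"dx": 0.18,"dy": -0.08,"dz": 0,"twist": -2.2,"grip": 45},{"dx": 0.18,"dy": -0.08,"dz": 0,"twist": -2.2,"grip": 45}]'

```text
clock: 27.55
tcp_pos: [0.6704, 0.0954, 0.2013]
tcp_rot: [-1.917, -2.489, 0.0]
contact_force: [-0.7, -0.8, 1.0]
finger_gap: 0.49
```

Run:
```python
from h import *
viewer.capture("wrist")
o,_=tool_state();im=viewer.capture("wrist");C=cam("wrist",o)
for d in silhouettes("wrist","clamp_spine"):
    m=d["pixels"].astype(bool);ys,xs=np.nonzero(m);print(round(d["p"],2),m.sum(),xs.mean(),ys.mean())
np.savez("cl.npz",im=im,pos=o["tcp_pos"],rot=o["tcp_rot"],m=[d["pixels"] for d in silhouettes("wrist","clamp_spine")])
goto(.67,.095,.2,105)
cv2.imwrite("pics/w_cl.png",cv2.resize(im,None,fx=1.5,fy=1.5))
```

```text
0.83 2906 287.723675154852 143.48967653131453
now [0.6704 0.0956 0.2015] xang 104.85 tilt 0.0 j7 1.79 t 27.8
dx,dy,dz,twist [-0.01  -0.011  0.03 ] -0.03
```

View pics/w_cl.png

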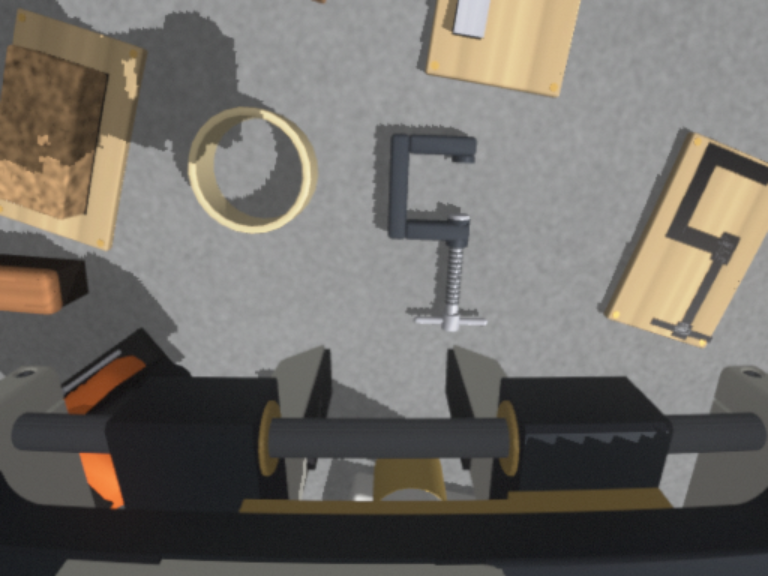

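Run:
```python
from h import *
D=np.load("cl.npz");im=D["im"];C=cam("wrist",dict(tcp_pos=D["pos"],tcp_rot=D["rot"]));m=D["m"][0].astype(bool)
V=im.max(2);dark=(m&(V<90))
dark=cv2.morphologyEx(dark.astype(np.uint8),cv2.MORPH_OPEN,np.ones((3,3)))
n,l,s,_=cv2.connectedComponentsWithStats(dark);print(s[1:,4]);dark=l==1+s[1:,4].argmax()
best=None
for aw in (.014,.016):
  for e in (.045,.049,.053,.056):
    P=[(rect(-.039,.039,-.007,.007),-.009,.009),(rect(.039-aw,.039,-e,-.007),-.009,.009),(rect(-.039,-.039+aw,-e,-.007),-.009,.009)]
    q=fit(C,dark,P,.622,.088,np.radians(195),.009);print(aw,e,np.round(q[0],1),round(q[1],3))
    if best is None or q[1]<best[1]: best=(*q,P)
out=im.copy();p=best[0]
rr=render(C,best[2],p[0]/1000,p[1]/1000,np.radians(p[2]),.009)>.5
for msk,col in ((dark,(0,0,255)),(rr,(0,255,0))):
    cs,_=cv2.findContours(msk.astype(np.uint8),cv2.RETR_EXTERNAL,cv2.CHAIN_APPROX_NONE);cv2.drawContours(out,cs,-1,col,1)
cv2.imwrite("pics/clfit.png",cv2.resize(out[60:240,220:400],None,fx=3.3,fy=3.3,interpolation=cv2.INTER_NEAREST))
```

```text
[1214  518]
0.014 0.045 [616.4  87.7 190.8] 0.755
0.014 0.049 [616.3  87.1 190.5] 0.766
0.014 0.053 [616.7  87.2 191.3] 0.787
0.014 0.056 [617.2  87.2 192. ] 0.827
0.016 0.045 [616.   87.  190.9] 0.827
0.016 0.049 [615.4  86.7 189.7] 0.839
0.016 0.053 [616.   87.1 190.8] 0.868
0.016 0.056 [616.6  86.7 191.6] 0.912
```

View pics/clfit.png

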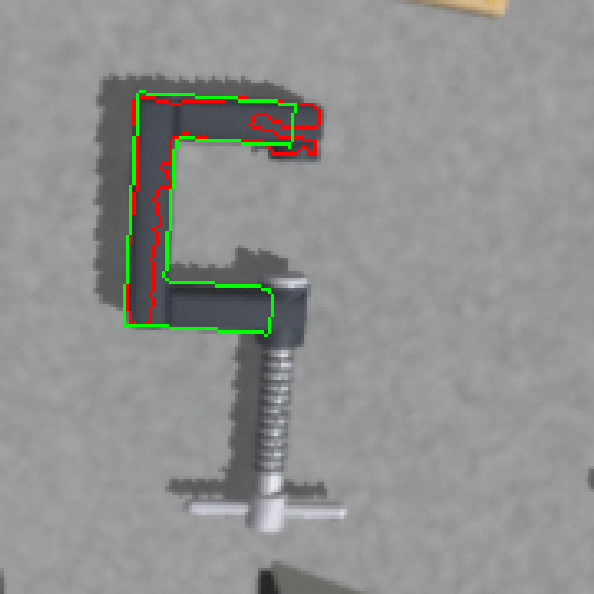

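Run:
```python
from h import *
D=np.load("cl.npz");im=D["im"];C=cam("wrist",dict(tcp_pos=D["pos"],tcp_rot=D["rot"]));m=D["m"][0].astype(bool)
P=[(rect(-.039,.039,-.007,.007),-.009,.009),(rect(.025,.039,-.049,-.007),-.009,.009),(rect(-.039,-.025,-.049,-.007),-.009,.009)]
x,y,a=616.5,87.5,191
for it in range(3):
    ig=render(C,[(rect(-.16,-.046,-.12,.05),-.009,.009),(rect(-.08,.08,-.12,-.036),-.009,.009)],x/1000,y/1000,np.radians(a),.009)>.5
    q=fit(C,m,P,x/1000,y/1000,np.radians(a),.009,ignore=ig);x,y,a=q[0];print(np.round(q[0],1),q[1])
out=im.copy();p=q[0]
rr=render(C,P,p[0]/1000,p[1]/1000,np.radians(p[2]),.009)>.5
for msk,col in ((m,(0,0,255)),(rr,(0,255,0)),(ig,(255,0,0))):
    cs,_=cv2.findContours(msk.astype(np.uint8),cv2.RETR_EXTERNAL,cv2.CHAIN_APPROX_NONE);cv2.drawContours(out,cs,-1,col,1)
cv2.imwrite("pics/clfit2.png",cv2.resize(out[60:240,220:400],None,fx=3.3,fy=3.3,interpolation=cv2.INTER_NEAREST))
lookboard("x",598.5,342,178.2,"pics/x.png")
goto(x/1000,y/1000,.005,a-90)
```

```text
[616.6  87.9 191.8] 0.050162613
[616.6  87.9 191.8] 0.05048378
[616.6  87.9 191.8] 0.05048378
board x [599.2 343.1 177.6] cost 0.78
now [0.6704 0.0956 0.2015] xang 104.86 tilt 0.0 j7 1.79 t 27.8
dx,dy,dz,twist [ 0.126 -1.079  3.931] 0.614
```

View pics/clfit2.png

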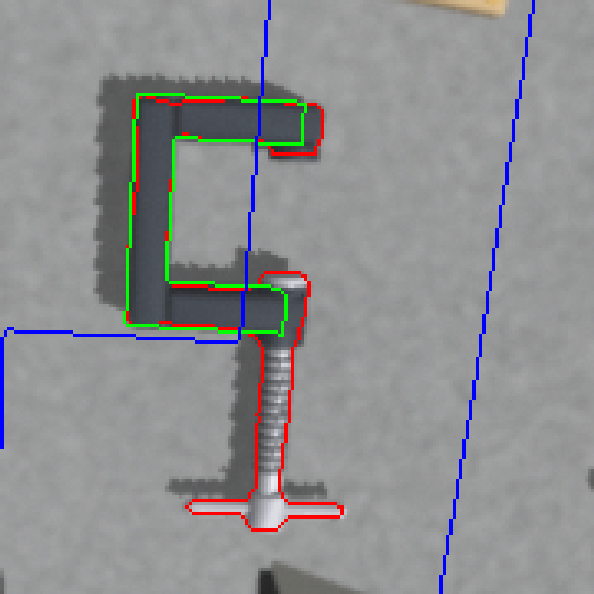

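>>> drive_tool --targets '[{"dx": 0.06,"dy": -0.5,"dz": 0,"twist": 0.6,"grip": 36},{"dx": 0.126,"dy": -1.08,"dz": 0.5,"twist": 0.61,"grip": 36},{"dx": 0.126,"dy": -1.08,"dz": 1.4,"twist": 0.61,"grip": 36},{"dx": 0.126,"dy": -1.08,"dz": 2.2,"twist": 0.61,"grip": 36},{"dx": 0.126,"dy": -1.08,"dz": 2.8,"twist": 0.61,"grip": 36},{"dx": 0.126,"dy": -1.08,"dz": 3.2,"twist": 0.61,"grip": 36},{"dx": 0.126,"dy": -1.08,"dz": 3.4,"twist": 0.61,"grip": 36},{"dx": 0.126,"dy": -1.08,"dz": 3.4,"twist": 0.61,"grip": 36},{"dx": 0.126,"dy": -1.08,"dz": 3.4,"twist": 0.61,"grip": 36}]'

```text
clock: 28.7
tcp_pos: [0.6173, 0.0878, 0.0324]
tcp_rot: [1.981, 2.438, 0.001]
contact_force: [0.5, 0.5, 0.1]
finger_gap: 0.391
```

Run:
```python
from h import *
im=viewer.capture("wrist");cv2.imwrite("pics/w8.png",im)
print(telemetry.get_obs()["finger_gap"]*91.8)
goto(.6166,.0879,.0035,101.8)
```

```text
35.64709822242454
now [0.6176 0.0879 0.0328] xang 101.81 tilt 0.12 j7 1.80 t 28.8
dx,dy,dz,twist [ 0.004 -0.02   0.586] 0.003
```

View pics/w8.png

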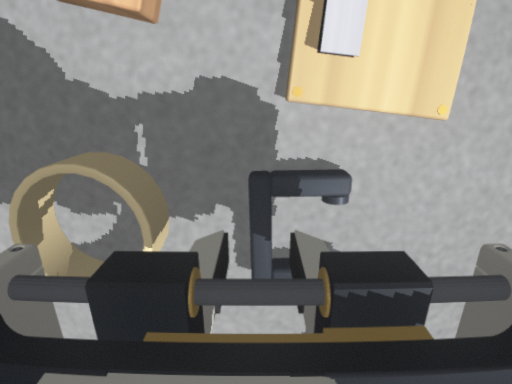

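>>> drive_tool --targets '[{"dx": 0,"dy": -0.02,"dz": 0.3,"twist": 0,"grip": 36},{"dx": 0,"dy": -0.02,"dz": 0.5,"twist": 0,"grip": 36},{"dx": 0,"dy": -0.02,"dz": 0.57,"twist": 0,"grip": 36},{"dx": 0,"dy": -0.02,"dz": 0.57,"twist": 0,"grip": 36},{"dx": 0,"dy": -0.02,"dz": 0.57,"twist": 0,"grip": 28},{"dx": 0,"dy": -0.02,"dz": 0.57,"twist": 0,"grip": 18},{"dx": 0,"dy": -0.02,"dz": 0.57,"twist": 0,"grip": 7},{"dx": 0,"dy": -0.02,"dz": 0.57,"twist": 0,"grip": 7},{"dx": 0,"dy": -0.02,"dz": 0.57,"twist": 0,"grip": 7},{"dx": 0,"dy": -0.02,"dz": 0.57,"twist": 0,"grip": 7},{"dx": 0,"dy": -0.02,"dz": 0.57,"twist": 0,"grip": 7}]'

```text
clock: 29.85
tcp_pos: [0.6158, 0.0879, 0.0034]
tcp_rot: [1.981, 2.438, 0.001]
contact_force: [-1.7, 1.0, 5.2]
finger_gap: 0.15
```

Run:
```python
from h import *
o=telemetry.get_obs();print(o["finger_gap"]*91.8,o["contact_force"])
goto(.56,.2,.2,88)
goto(.6166,.0879,.0035,101.8)
```

```text
13.737199110497851 [-1.66812709  1.04159136  5.16076752]
now [0.6158 0.0879 0.0034] xang 101.83 tilt 0.04 j7 1.82 t 29.9
dx,dy,dz,twist [ 2.425 -0.631 -3.932] 2.766
now [0.6158 0.0879 0.0034] xang 101.83 tilt 0.04 j7 1.82 t 29.9
dx,dy,dz,twist [-0.003  0.016 -0.002] 0.006
```

Run:
```python
from h import *
goto(.60,.105,.2,88.2)
```

```text
now [0.6158 0.0879 0.0034] xang 101.83 tilt 0.04 j7 1.82 t 29.9
dx,dy,dz,twist [ 0.401 -0.237 -3.932] 2.726
```

>>> drive_tool --targets '[{"dx": 0,"dy": 0,"dz": -0.4,"twist": 0,"grip": 7},{"dx": 0,"dy": 0,"dz": -1.2,"twist": 0,"grip": 7},{"dx": 0,"dy": 0,"dz": -2.1,"twist": 0,"grip": 7},{"dx": 0.1,"dy": -0.1,"dz": -3.0,"twist": 0.8,"grip": 7},{"dx": 0.3,"dy": -0.3,"dz": -3.7,"twist": 1.7,"grip": 7},{"dx": 0.4,"dy": -0.38,"dz": -3.93,"twist": 2.5,"grip": 7},{"dx": 0.4,"dy": -0.38,"dz": -3.93,"twist": 2.73,"grip": 7},{"dx": 0.4,"dy": -0.38,"dz": -3.93,"twist": 2.73,"grip": 7},{"dx": 0.4,"dy": -0.38,"dz": -3.93,"twist": 2.73,"grip": 7},{"dx": 0.4,"dy": -0.38,"dz": -3.93,"twist": 2.73,"grip": 7}]'

```text
clock: 30.85
tcp_pos: [0.5924, 0.1026, 0.198]
tcp_rot: [-2.256, -2.186, 0.004]
contact_force: [0.1, -1.0, -3.7]
finger_gap: 0.149
```

Run:
```python
from h import *
viewer.capture("wrist")
lookboard("x",598.5,342,178.2,"pics/w_bc.png")
lookboard("x",598.5,342,178.2,"pics/w_bc.png")
goto(.5596,.3152,.2,88.2)
print(telemetry.get_obs()["contact_force"],telemetry.get_obs()["finger_gap"]*91.8)
```

```text
board x [602.4 337.6 173.7] cost 0.926
board x [604.3 337.7 172.8] cost 0.934
now [0.5928 0.1029 0.1987] xang 88.17 tilt 0.07 j7 1.49 t 31.0
dx,dy,dz,twist [ 4.223 -0.799 -0.027] -0.006
[-0.60317462  0.55035794 -4.93563958] 13.876634644828869
```

View pics/w_bc.png

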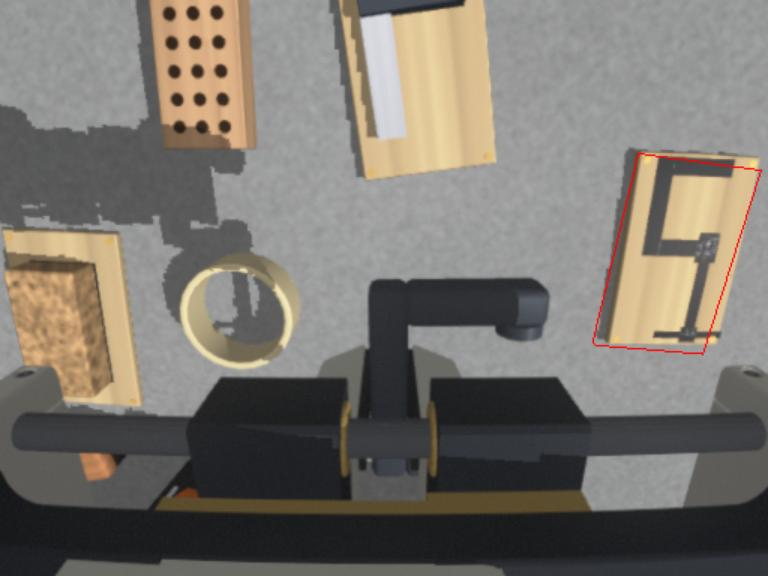

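```bash
sed -i 's/m=(lab==1+st\[1:,4\].argmax()).astype(np.uint8)/m=(np.isin(lab,1+np.nonzero(st[1:,4]>40)[0])).astype(np.uint8)/' h.py
python3 - <<'E'
from h import *
lookboard("x",598.5,342,178.2,"pics/w_bc.png")
o,im,C=lookboard("x",598.5,342,178.2,"pics/w_bc.png")
np.savez("bc.npz",im=im,pos=o["tcp_pos"],rot=o["tcp_rot"])
goto(.5596,.3152,.2,88.2)
E
```

```text
board x [598.6 342.4 177.5] cost 0.029
board x [598.5 342.7 177.2] cost 0.029
now [0.5929 0.1031 0.1991] xang 88.17 tilt 0.03 j7 1.49 t 31.1
dx,dy,dz,twist [ 4.219 -0.801 -0.018] -0.006
```

View pics/w_bc.png

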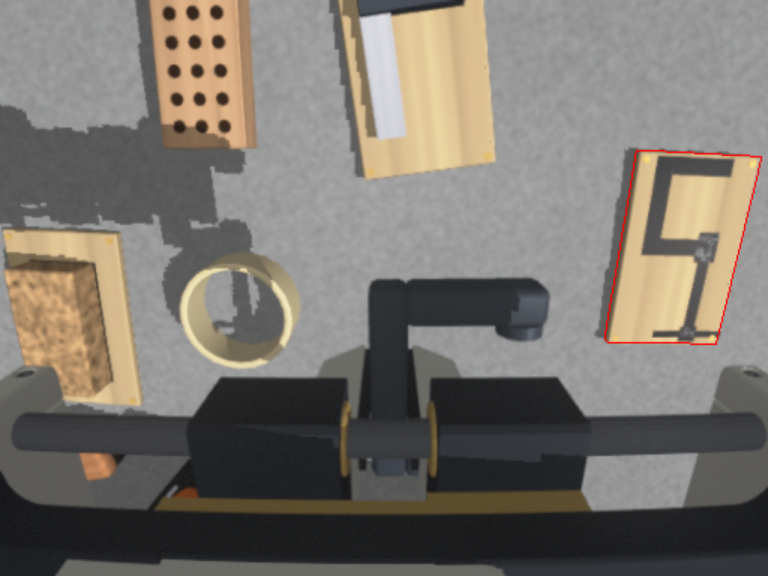

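Run:
```python
from h import *
goto(.5589,.3159,.055,87.7)
```

```text
now [0.5929 0.1031 0.1991] xang 88.17 tilt 0.03 j7 1.49 t 31.1
dx,dy,dz,twist [ 4.234 -0.814  2.882] 0.094
```

>>> drive_tool --targets '[{"dx": 0.4,"dy": -0.2,"dz": 0,"twist": 0.1,"grip": 7},{"dx": 1.2,"dy": -0.4,"dz": 0,"twist": 0.1,"grip": 7},{"dx": 2.1,"dy": -0.6,"dz": 0,"twist": 0.1,"grip": 7},{"dx": 3.0,"dy": -0.8,"dz": 0,"twist": 0.1,"grip": 7},{"dx": 3.8,"dy": -0.81,"dz": 0,"twist": 0.1,"grip": 7},{"dx": 4.23,"dy": -0.81,"dz": 0.5,"twist": 0.1,"grip": 7},{"dx": 4.23,"dy": -0.81,"dz": 1.3,"twist": 0.1,"grip": 7},{"dx": 4.23,"dy": -0.81,"dz": 2.0,"twist": 0.1,"grip": 7},{"dx": 4.23,"dy": -0.81,"dz": 2.3,"twist": 0.1,"grip": 7},{"dx": 4.23,"dy": -0.81,"dz": 2.5,"twist": 0.1,"grip": 7},{"dx": 4.23,"dy": -0.81,"dz": 2.5,"twist": 0.1,"grip": 7},{"dx": 4.23,"dy": -0.81,"dz": 2.5,"twist": 0.1,"grip": 7}]'

```text
clock: 32.3
tcp_pos: [0.5603, 0.3163, 0.076]
tcp_rot: [2.266, 2.175, 0.004]
contact_force: [0.3, 0.2, -5.2]
finger_gap: 0.148
```

Run:
```python
from h import *
for n in ("wrist","side"):
    im=viewer.capture(n);cv2.imwrite(f"pics/v9_{n}.png",im if n=="wrist" else cv2.resize(im[60:260,100:330],None,fx=3,fy=3,interpolation=cv2.INTER_CUBIC))
goto(.5589,.3159,.0135,87.7)
```

```text
now [0.5603 0.3164 0.0763] xang 87.66 tilt 0.17 j7 1.19 t 32.4
dx,dy,dz,twist [-0.014 -0.031  1.256] -0.008
```

View pics/v9_wrist.png

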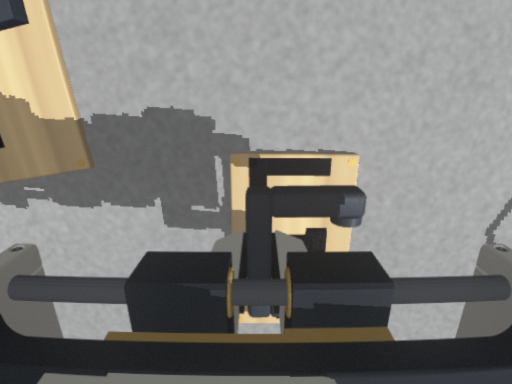

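View pics/v9_side.png

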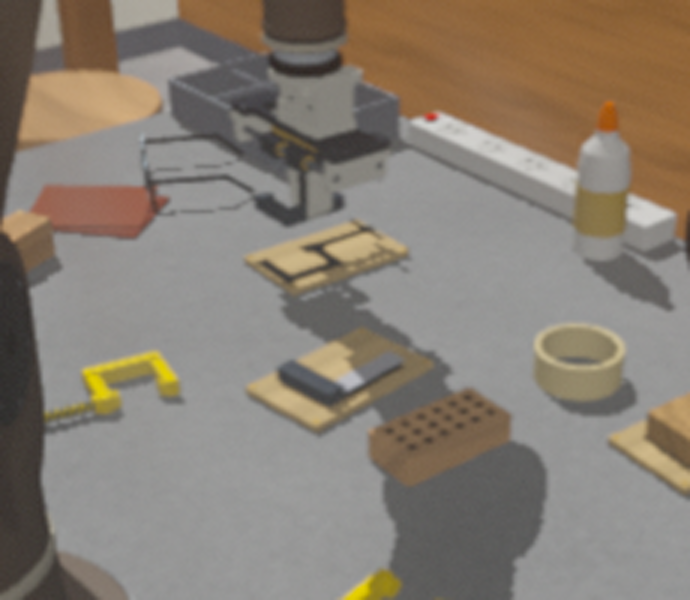

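>>> drive_tool --targets '[{"dx": -0.014,"dy": -0.03,"dz": 0.4,"twist": 0,"grip": 7},{"dx": -0.014,"dy": -0.03,"dz": 0.7,"twist": 0,"grip": 7},{"dx": -0.014,"dy": -0.03,"dz": 0.95,"twist": 0,"grip": 7},{"dx": -0.014,"dy": -0.03,"dz": 1.1,"twist": 0,"grip": 7},{"dx": -0.014,"dy": -0.03,"dz": 1.18,"twist": 0,"grip": 7},{"dx": -0.014,"dy": -0.03,"dz": 1.22,"twist": 0,"grip": 7},{"dx": -0.014,"dy": -0.03,"dz": 1.22,"twist": 0,"grip": 7}]'

```text
clock: 33.1
tcp_pos: [0.5578, 0.3154, 0.0136]
tcp_rot: [2.266, 2.176, 0.0]
contact_force: [0.2, 0.0, -3.8]
finger_gap: 0.149
```

Run:
```python
from h import *
o=telemetry.get_obs();print(o["contact_force"],o["wrist_torque"])
goto(.5589,.3159,.0126,87.7)
```

```text
[ 0.17400426  0.01811466 -3.79475958] [-0.04139079  0.10933966  0.03210666]
now [0.5578 0.3154 0.0136] xang 87.67 tilt 0.01 j7 1.22 t 33.1
dx,dy,dz,twist [0.011 0.021 0.02 ] -0.006
```

>>> drive_tool --targets '[{"dx": 0.011,"dy": 0.02,"dz": 0,"twist": 0,"grip": 7},{"dx": 0.011,"dy": 0.02,"dz": 0.01,"twist": 0,"grip": 7},{"dx": 0.011,"dy": 0.02,"dz": 0.022,"twist": 0,"grip": 7},{"dx": 0.011,"dy": 0.02,"dz": 0.022,"twist": 0,"grip": 7}]'

```text
clock: 33.5
tcp_pos: [0.5589, 0.316, 0.0126]
tcp_rot: [2.266, 2.176, 0.001]
contact_force: [-0.3, -0.1, -3.6]
finger_gap: 0.149
```

Run:
```python
from h import *
o=telemetry.get_obs();print(o["contact_force"],o["wrist_torque"])
goto(.5589,.3159,.0124,87.7)
```

```text
[-0.29313958 -0.06253437 -3.55895794] [-0.02873241 -0.00434083 -0.01279956]
now [0.5589 0.316  0.0126] xang 87.68 tilt 0.04 j7 1.22 t 33.5
dx,dy,dz,twist [-0.002  0.     0.005] -0.005
```

>>> drive_tool --targets '[{"dx": 0,"dy": 0,"dz": 0.01,"twist": 0,"grip": 7},{"dx": 0,"dy": 0,"dz": 0.016,"twist": 0,"grip": 7},{"dx": 0,"dy": 0,"dz": 0.016,"twist": 0,"grip": 7}]'

```text
clock: 33.8
tcp_pos: [0.5589, 0.316, 0.0124]
tcp_rot: [-2.266, -2.176, -0.001]
contact_force: [-2.5, -0.4, 4.9]
finger_gap: 0.15
```

Run:
```python
from h import *
o=telemetry.get_obs();print(o["contact_force"],o["wrist_torque"])
goto(.5589,.3159,.0124,87.7)
```

```text
[-2.46332778 -0.4429399   4.93934213] [-0.23040578  0.57285113 -0.0024858 ]
now [0.5589 0.316  0.0124] xang 87.67 tilt 0.04 j7 1.22 t 33.8
dx,dy,dz,twist [-0.001  0.001 -0.001] -0.006
```

Set down. Open (only a little, to stay inside the throat) and lift, then look.

>>> drive_tool --targets '[{"dx": 0,"dy": 0,"dz": 0,"twist": 0,"grip": 18},{"dx": 0,"dy": 0,"dz": 0,"twist": 0,"grip": 25},{"dx": 0,"dy": 0,"dz": 0,"twist": 0,"grip": 34},{"dx": 0,"dy": 0,"dz": 0,"twist": 0,"grip": 34},{"dx": 0,"dy": 0,"dz": -0.3,"twist": 0,"grip": 34},{"dx": 0,"dy": 0,"dz": -1.1,"twist": 0,"grip": 34},{"dx": 0,"dy": 0,"dz": -2.0,"twist": 0,"grip": 34},{"dx": 0,"dy": 0.5,"dz": -3.0,"twist": 0,"grip": 34},{"dx": 0,"dy": 1.1,"dz": -3.7,"twist": 0,"grip": 34},{"dx": 0,"dy": 1.1,"dz": -3.7,"twist": 0,"grip": 34},{"dx": 0,"dy": 1.1,"dz": -3.7,"twist": 0,"grip": 34},{"dx": 0,"dy": 1.1,"dz": -3.7,"twist": 0,"grip": 34}]'

```text
clock: 35.0
tcp_pos: [0.6124, 0.3136, 0.1959]
tcp_rot: [-2.265, -2.175, 0.003]
contact_force: [-0.5, -1.1, -0.0]
finger_gap: 0.372
```

Run:
```python
from h import *
viewer.capture("wrist")
o,im,C=lookboard("x",598.5,342.4,177.7,"pics/x.png")
m=silhouettes("wrist","clamp_spine")[0]["pixels"].astype(bool)
P=[(rect(-.039,.039,-.007,.007),-.009,.009),(rect(.025,.039,-.049,-.007),-.009,.009),(rect(-.039,-.025,-.049,-.007),-.009,.009)]
x,y,a=559.4,315.9,177.7
for it in range(2):
    ig=render(C,[(rect(-.16,-.046,-.12,.05),-.009,.009),(rect(-.08,.08,-.12,-.036),-.009,.009)],x/1000,y/1000,np.radians(a),.018)>.5
    q=fit(C,m,P,x/1000,y/1000,np.radians(a),.018,ignore=ig);x,y,a=q[0];print(np.round(q[0],1),q[1])
cv2.imwrite("pics/w10.png",cv2.resize(im,None,fx=1.5,fy=1.5,interpolation=cv2.INTER_CUBIC))
t=viewer.capture("top");cv2.imwrite("pics/t10.png",cv2.resize(t[80:290,100:420],None,fx=2.5,fy=2.5,interpolation=cv2.INTER_CUBIC))
```

```text
board x [599.2 341.2 177.1] cost 0.036
[561.  315.2 178.6] 0.028045382
[561.  315.2 178.6] 0.027729684
```

View pics/w10.png

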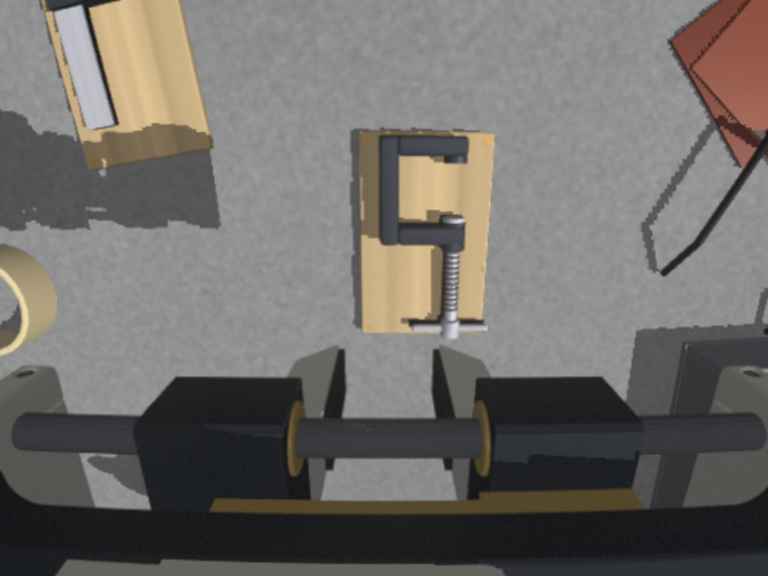

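View pics/t10.png

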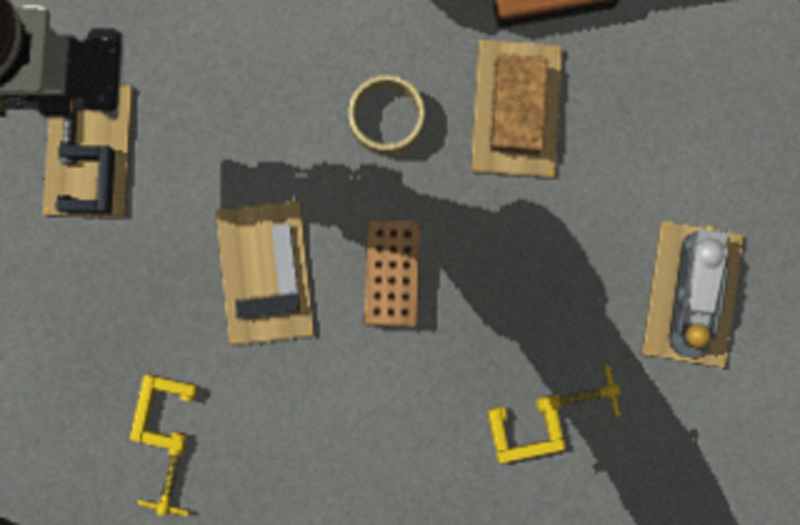

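Run:
```python
from h import *
o,im,C=lookboard("x",598.5,342.4,177.7,"pics/x.png")
cv2.imwrite("pics/w11.png",cv2.resize(im[75:235,220:350],None,fx=3.7,fy=3.7,interpolation=cv2.INTER_CUBIC))
```

```text
board x [599.  341.2 176.8] cost 0.039
```

View pics/w11.png

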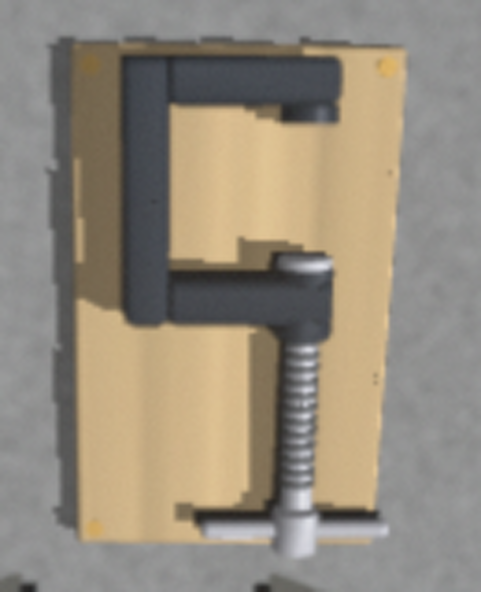

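View pics/x.png

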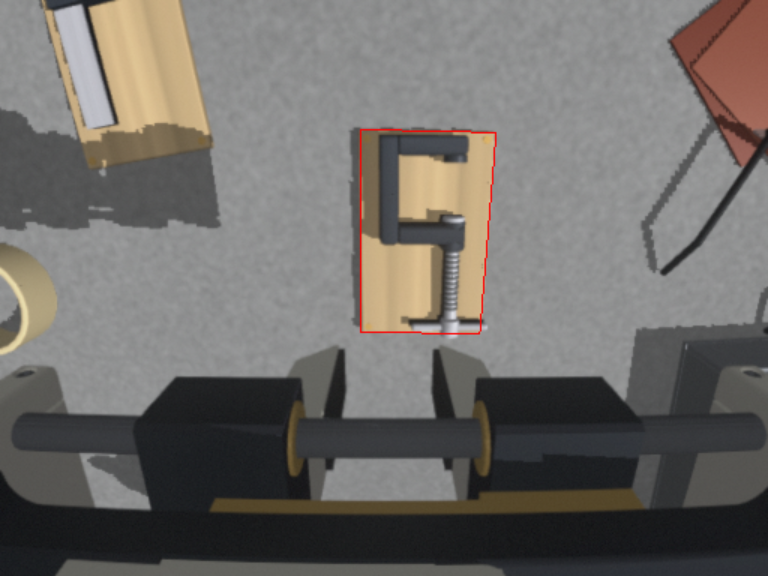

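Run:
```python
from cell import job, telemetry
print(telemetry.get_obs()["clock"], job.hand_in())
```

```text
the job is handed in; nothing more can be done
35.25 None
```

All four tools are lying on their own painted boards, and I handed the job in at about 35 s. I went in the listed order: block plane, cork block, square, then G-clamp.

| Tool | Offset from target (last camera check) |
|---|---|
| Block plane | within about 1.5 mm, angle within about 0.2° |
| Cork block | within about 1.5 mm, angle within about 0.2° |
| Square | within about 0.5 mm, angle within about 0.1° |
| G-clamp | about 1 mm, angle off by 0.5–1.5° |

- **G-clamp angle:** my readings of its board's angle disagreed, running from 176.8° to 178.2°. The low values came from fits skewed by shadow and by the clamp lying on the board. The picture itself shows no black paint uncovered.
- **Setting down:** I lowered each tool in steps of 1 mm or less at the end, until the wrist force showed the weight was off. The highest reading at contact was about 7 N.
- **Tape and pencil block:** in the last overhead picture they are where they started.
- **Gripper:** it was open and clear of everything, about 0.2 m up, at hand-in.

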